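# Clamp re-shelled chargers in the bonding jig

### The job

The chargers lying on the bench beside the bonding jig have freshly cemented shells: set every one of them down in a pocket of the nest, prongs to the back in the gap of the fence, then lower the pressure plate level over both locating pins until it rests on the risers. Take the square T-key from its stand and with it, not with the fingers, turn the front and the back swing clamp clockwise to their stops over the plate, then put the key back upright in its stand.

Things in the scene. Friction and masses are not known exactly. Their poses are not given: they have to be found in the camera images.
- nest_mid (a point): centre of the fixed jig on its nest floor (16 mm above the bench). x: to the jig's back, away from the robot (turned up to 0.12 rad); y: its left; z up. Base 280 (y) x 74 (x) mm, 12 high, with 54 mm wide front and back tabs to x = +-73 that carry the swing clamps; three pockets in a row; at each end a riser (y +-114 to 137, x +-33) whose top, 43.5 mm above the bench, carries the pressure plate
- pin_left (a point): left locating pin of the jig, at the foot of the pin on the riser's top (43.5 mm above the bench, 125.5 mm to the left of nest_mid): upright steel pin 8 mm in diameter, 21 mm tall, the last 5 mm tapering to 3 mm
- pin_right (a point): right locating pin, the same, 125.5 mm to the right of nest_mid
- pocket_1 (a point): left pocket of the nest: where a seated charger body's centre lies (13 mm over the nest floor, 29 mm over the bench). Takes the 42 x 42 mm body with 2 mm play each way, in 10 mm high fences at front, back and corners, the back one with a gap for the prongs; the middle 30 mm of both sides is open for fingers (pockets 66 mm apart: 24 mm to the next charger, 27 mm to the riser). Axes as nest_mid
- pocket_2 (a point): middle pocket of the nest: where a seated charger body's centre lies (13 mm over the nest floor, 29 mm over the bench). Takes the 42 x 42 mm body with 2 mm play each way, in 10 mm high fences at front, back and corners, the back one with a gap for the prongs; the middle 30 mm of both sides is open for fingers (pockets 66 mm apart: 24 mm to the next charger, 27 mm to the riser). Axes as nest_mid
- pocket_3 (a point): right pocket of the nest: where a seated charger body's centre lies (13 mm over the nest floor, 29 mm over the bench). Takes the 42 x 42 mm body with 2 mm play each way, in 10 mm high fences at front, back and corners, the back one with a gap for the prongs; the middle 30 mm of both sides is open for fingers (pockets 66 mm apart: 24 mm to the next charger, 27 mm to the riser). Axes as nest_mid
- clamp_front (a joint): front swing clamp of the jig, rad: 0 = open (its 40 mm arm lies beside the plate's place), grows as it is turned clockwise seen from above, stop at 1.4 = closed, arm square across the edge of the pressure plate. Stays where it is left (about 0.12 N m to turn)
- clamp_back (a joint): back swing clamp, the same: 0 open, 1.4 closed against its stop, clockwise from above
- clamp_front_socket (a point): floor centre of the square recess in the front clamp's head (pivot 56 mm in front of nest_mid; floor 62 mm above the bench): 12.4 mm square, 15.5 mm deep, 2 mm chamfer at the mouth; head 26 mm square, top 78 mm above the bench. Its x, y axes are square to the recess's sides and turn with the clamp; the arm points along +x and sweeps 54 to 62 mm above the bench
- clamp_back_socket (a point): the same for the back clamp, 56 mm behind nest_mid
- plate_handle (a point): centre of the bar handle of the loose pressure plate: aluminium, 274 (y) x 66 (x) x 8 mm, 0.4 kg; black bar 96 mm long along y, 16 mm thick (x), 18 mm high, centre 60 mm above the plate's underside, 43 mm free under it between legs at y +-42 mm. z up. Seated on both risers the handle centre is 87.5 mm above nest_mid; either way round will do
- hole_left (a point): left dowel hole of the pressure plate, on its underside, 125.5 mm to the left of the handle's centre: 10.6 mm diameter through the 8 mm plate, 1.5 mm chamfer
- hole_right (a point): right dowel hole, the same, 125.5 mm to the right
- key_handle (a point): centre of the handle of the square T-key that stands upright in its stand: grey handle 62 mm long (its x), 18 mm thick (its y), 26 mm high, centre 94 mm above the tip; z along the shaft, upward. 0.12 kg
- key_tip (a point): lower end of the key: 10 mm square shaft (sides square to the handle's x and y), narrowed to 6.5 mm over the last 3 mm. In a clamp's recess it has about 0.25 rad of play before it drives
- stand_mouth (a point): centre of the hole's mouth in the top of the key stand, a fixed dark block 46 mm square and 50 mm high: hole 13 mm square, 42 mm deep, 2 mm chamfer, its sides square to this point's x and y. Stowed, the key's tip is 42 mm below this point
- charger_1_mid (a point): centre of the body of charger 1 (13 mm above its underside): white wall charger, body 42 x 42 x 26 mm, with two flat prongs that stick out 16 mm along its +x; y is across it (grasp the two y sides, 42 mm), z up. 45 g. May be absent (None from the start)
- charger_2_mid (a point): centre of the body of charger 2 (13 mm above its underside): white wall charger, body 42 x 42 x 26 mm, with two flat prongs that stick out 16 mm along its +x; y is across it (grasp the two y sides, 42 mm), z up. 45 g. May be absent (None from the start)
- charger_3_mid (a point): centre of the body of charger 3 (13 mm above its underside): white wall charger, body 42 x 42 x 26 mm, with two flat prongs that stick out 16 mm along its +x; y is across it (grasp the two y sides, 42 mm), z up. 45 g. May be absent (None from the start)
- charger_1_plug (a point): point on the prongs of charger 1, 30 mm along its +x from charger_1_mid
- charger_2_plug (a point): point on the prongs of charger 2, 30 mm along its +x from charger_2_mid
- charger_3_plug (a point): point on the prongs of charger 3, 30 mm along its +x from charger_3_mid

How it is judged:
By the outcome, as a careful person would: the job done as asked, in the order asked, and still so for the second after the job is handed in, with the robot touching nothing.
Of charger_1, charger_2, charger_3 only 2 to 3 are there at a start; the rules pass over those that are not, and their reading is None.
At some moment in a run one of charger_1, charger_2, charger_3 may be knocked a few centimetres aside while the robot is not near it.
It also fails if it takes over 208 s, if anything falls off the work surface, if the arm or the gripper's body presses on something with over 40 N, if the wrist force passes 120 N, or if a joint passes its speed limit or range.

### The arm

A 7-joint arm with a two-finger parallel gripper is mounted at the origin on a cart in front of the work surface, level with it; the furniture and walls round the work are solid. World frame = base frame: x ahead of the robot, y to its left, z up, the work surface at z = 0. Lengths are in m, angles in degrees, forces in N, time in s.
With the tool pointing down it reaches from about 0.425 to 0.875 m from the base axis. Payload 4.7 kg.
Tool frame: the origin (TCP) lies at the very end of the fingers, on their centre line; the grasp point (between the pads) lies env.hold_point_z behind it (env.hold_point_z is the distance from the TCP to the grasp point, in m); z points along the fingers, y is the line along which they close (so a half turn about z gives the same grasp; the last joint's range is limited). The gripper opens to 87 mm and grips with 3 to 60 N. Pads are 19 mm wide; open, the fingers measure 117 mm over their backs; the gripper's body (75 mm by 190 mm) begins 51 mm behind the grasp point.
Start: joints at [64.177, 18.392, -4.016, 83.108, 1.295, 78.541, -3.26], TCP at [0.291, -0.581, 0.223] pointing down, gripper open.
Joint ranges: [-163.93, 163.93], [-17.29, 119.83], [-79.2, 71.16], [3.27, 140.29], [-89.18, 269.18], [5.43, 117.66], [-154.24, 154.24]. Speed limits (degrees/s): [147.25, 147.25, 180, 180, 180, 180, 180].

### API

Orientations are given as [roll, pitch, yaw] about the fixed x, y, z axes, in that order (R = Rz(yaw) Ry(pitch) Rx(roll)).
In Python, from cell import env gives the robot as it stands.
- The arm moves only by the shell command python3 -m jog 'ROWS' [FORCE]. ROWS is JSON, a list of rows, each an object with "dp": the shift along the tool's x, y, z in cm, a list of three; "twist": the turn about the tool's z in degrees; "fingers": the opening, from 0 (shut) to 1 (fully open). A call has 1 to 8 rows; each row is the pose to reach, as a shift and turn from the pose commanded when the call began, along the tool's axes at that moment; what a row does not reach only later rows make up. A row lasts 1/8 s, in which the tool goes at most 62.5 mm and 10.7 degrees, less where a joint would pass 70% of its speed; a pose out of reach is approached as far as the arm can. A call with a gripper value outside its range is refused whole. The fingers move at their own pace and stop on an object; FORCE is the grip in N (left out, the last holds). Time passes only in rows, so rows that repeat a pose let the fingers close. It gives the time, the measured TCP pose, the force, the opening and the grip force at its end, in the units of the state.
- env.get_obs(): the state, without advancing time (a new reading comes with each control period).
- env.read_camera(name): name is "side" or "top"; returns a dict with "pixels" (420x560x3 uint8, blue, green, red), "depth" (420x560 float32, m along the optical axis (not along the pixel's ray), 0 where there is no reading), "fx", "fy", "cx", "cy" (pixels), "k1" (the pictures are not rectified: a ray, as slopes to the right and down, at radius r is drawn at 1 + k1 r^2 times it, then the intrinsics apply), "rvec" (rotation vector, rad) and "tvec" (3), from world to camera coordinates, as OpenCV has them. Camera axes: x right, y down, z forward; pixel columns grow to the right and rows downward; lengths in m; the calibration is good to about 2 mm. A picture is of the moment at which its call begins.
- env.sign_off(): hands the job in; it is judged then, once.
The state is a dict: "time_s": time; "qpos": joint angles; "joint_velocities": joint speeds; "effort": joint torques, N m; "tool_pos": TCP position; "tool_rot": TCP orientation; "force": force on the tool from outside, world axes, zero at the start; "wrist_torque": the same for the moment, N m; "grip_width": finger opening in m; "grasp_force": force on a finger pad.
Only numpy, scipy, OpenCV 4.12 (cv2) and the standard library are available. Lean on these libraries where they do the work, as an engineer would, in place of code of your own. Each camera call takes 0.05 s, during which the arm holds its last target. There are 200 camera calls.

## Working session

There is one attempt and no reset: what is moved stays moved. The work goes in short steps, Python scripts to look and compute and a shell command to move; the robot and the scene stay as the last step left them, time stands still between calls to the robot, and variables do not carry over. Pictures are saved under pics/ and viewed, at most 14 in all, crops included, and the job is handed in when it is done.

```bash
ls; mkdir -p pics; python3 - <<'E'
from cell import env
import cv2
print(env.get_obs(), env.hold_point_z)
for n in("top","side"):
    c=env.read_camera(n); cv2.imwrite(f"pics/{n}0.png",c["pixels"])
    print({k:v for k,v in c.items() if k not in("pixels","depth")})
E
```

```text
pics
{'time_s': 0.0, 'qpos': array([64.17764174, 18.43920911, -4.01694223, 83.17433945,  1.29435078,
       78.53924591, -3.26245822]), 'joint_velocities': array([ 0.10076045, -0.00213629,  0.01760176, -0.02453987,  0.00563276,
       -0.01104144,  0.07549332]), 'effort': array([ 7.56492573e-04, -4.91282737e+01, -4.03596517e-01, -3.12526882e+01,
       -6.42141444e-02,  4.38247737e-02,  1.70065991e-04]), 'tool_pos': array([ 0.29107994, -0.58057713,  0.22146492]), 'tool_rot': array([-1.79892416e+02,  4.56753520e-03,  2.66308506e+01]), 'force': array([-0.84331026, -0.20910577, -0.66435273]), 'wrist_torque': array([-0.00143234, -0.02619534, -0.00856419]), 'grasp_force': 0.0, 'grip_width': 0.08666199319087557} 0.0187
{'fx': 464.43747167617516, 'fy': 464.43747167617516, 'cx': 288.9132556618715, 'cy': 204.87542703499275, 'k1': -0.09180534434864718, 'rvec': array([ 2.02866624, -2.05263272,  0.3605668 ]), 'tvec': array([0.14491173, 0.57136029, 0.93990906])}
{'fx': 423.20424909071016, 'fy': 423.20424909071016, 'cx': 280.67086262202224, 'cy': 210.95654162273584, 'k1': -0.003981307528590803, 'rvec': array([ 0.20875044, -2.63935325,  1.57434272]), 'tvec': array([0.60090032, 0.07924568, 1.26795367])}
```

View pics/top0.png

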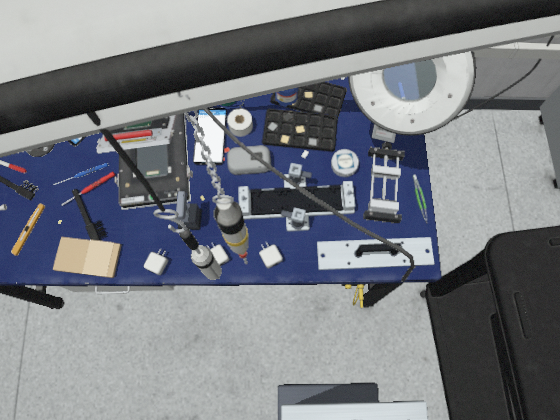

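View pics/side0.png

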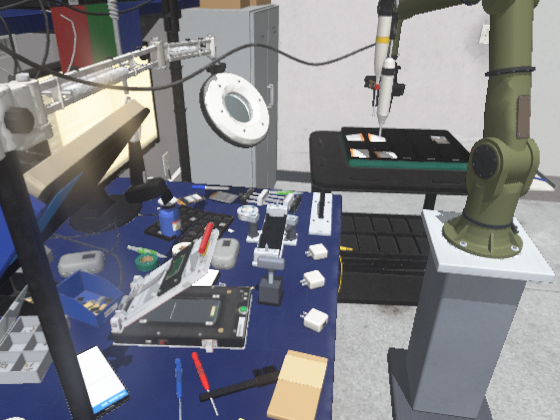

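```bash
cat > h.py <<'E'
import numpy as np, cv2
from cell import env
def cam(n):
    c=env.read_camera(n); c["R"]=cv2.Rodrigues(c["rvec"])[0]; return c
def ray(c,u,v):
    x,y=(u-c["cx"])/c["fx"],(v-c["cy"])/c["fy"]; a,b=x,y
    for _ in range(20):
        s=1+c["k1"]*(a*a+b*b); a,b=x/s,y/s
    return np.stack([a,b,np.ones_like(np.asarray(a,float))],-1)
def onz(c,u,v,z):
    d=ray(c,u,v)@c["R"]; o=-c["R"].T@c["tvec"]
    return o+d*((z-o[2])/d[...,2])[...,None]
def cloud(c):
    v,u=np.mgrid[:420,:560].astype(float)
    p=(ray(c,u,v)*c["depth"][...,None]-c["tvec"])@c["R"]
    p[c["depth"]==0]=np.nan; return p
def proj(c,P):
    q=np.atleast_2d(P)@c["R"].T+c["tvec"]; q=q[:,:2]/q[:,2:]
    q=q*(1+c["k1"]*(q**2).sum(1))[:,None]
    return q*[c["fx"],c["fy"]]+[c["cx"],c["cy"]]
def crop(c,u0,u1,v0,v1,f,name):
    cv2.imwrite(name,cv2.resize(c["pixels"][v0:v1,u0:u1],None,fx=f,fy=f,interpolation=cv2.INTER_CUBIC))
E
python3 - <<'E'
from h import *
t=cam("top"); s=cam("side")
crop(t,140,440,130,285,2.65,"pics/t1.png"); crop(s,210,350,180,360,3.3,"pics/s1.png")
pt=cloud(t); ps=cloud(s)
np.set_printoptions(precision=3,suppress=True)
for n,u,v in [("chL",155,262),("ch2",222,255),("ch3",270,256),("hang1",230,215),("hang1b",243,255),("hang2",205,258),("plate",340,262),("plateR",425,250),("riserR",348,190),("riserL",243,200),("nest",290,200),("clampF",298,216),("clampB",293,172),("hose",300,180),("key",195,210),("pole",150,170)]: print(n,pt[v,u])
for n,u,v in [("ch",316,318),("ch",314,279),("ch",317,251),("key",268,290),("keytop",270,262),("plate",321,222),("hang",384,110),("lamp",236,105)]: print("s",n,ps[v,u])
print("cams",-t["R"].T@t["tvec"],-s["R"].T@s["tvec"])
E
```

```text
chL [0.462 0.45  0.022]
ch2 [0.476 0.293 0.029]
ch3 [0.474 0.183 0.022]
hang1 [0.369 0.202 0.647]
hang1b [0.37  0.204 0.475]
hang2 [0.353 0.245 0.532]
plate [0.462 0.019 0.006]
plateR [ 0.489 -0.188  0.001]
riserR [ 0.622 -0.002  0.06 ]
riserL [0.607 0.247 0.038]
nest [0.614 0.134 0.019]
clampF [0.557 0.117 0.065]
clampB [0.662 0.127 0.076]
hose [0.665 0.109 0.02 ]
key [0.578 0.357 0.053]
pole [0.696 0.483 0.02 ]
s ch [0.463 0.458 0.027]
s ch [0.478 0.323 0.028]
s ch [0.479 0.199 0.027]
s key [0.578 0.4   0.041]
s keytop [0.576 0.386 0.11 ]
s plate [0.48  0.006 0.008]
s hang [0.359 0.262 0.433]
s lamp [ 0.764 -0.093  0.333]
cams [0.227 0.15  1.076] [0.447 1.156 0.663]
```

View pics/t1.png

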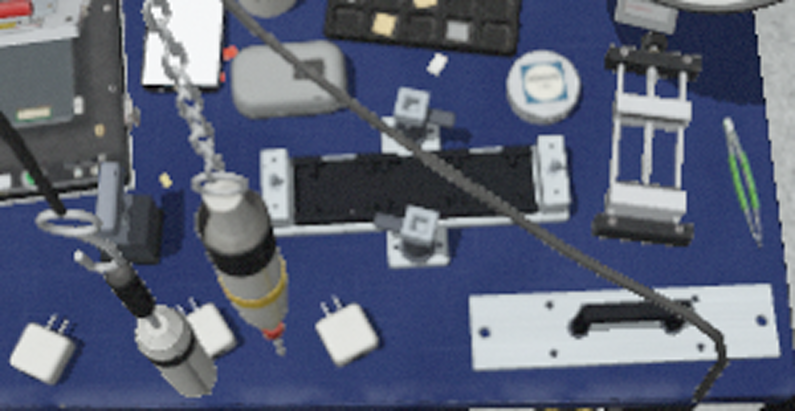

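View pics/s1.png

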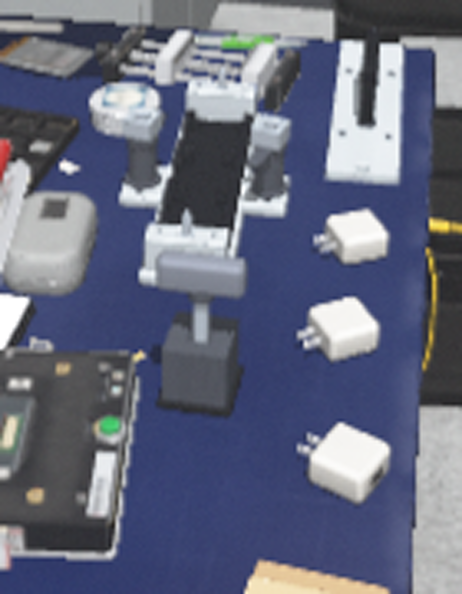

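```bash
python3 - <<'E'
from h import *
t=cam("top"); s=cam("side")
def z(c,u0,v0,w,h,W,H): return cv2.resize(c["pixels"][v0:v0+h,u0:u0+w],(W,H),interpolation=cv2.INTER_CUBIC)
a=z(s,245,200,60,75,480,600)   # x8
b=z(t,165,180,40,50,320,400)   # x8
d=z(t,275,160,40,25,320,200)
cv2.imwrite("pics/k1.png",np.hstack([a,np.vstack([b,d])]))
im=np.hstack([z(t,235,175,125,50,750,300)]); 
im2=z(t,315,230,125,45,750,270)
cv2.imwrite("pics/j1.png",np.vstack([im,im2]))
E
```

```text
(no output)
```

View pics/k1.png

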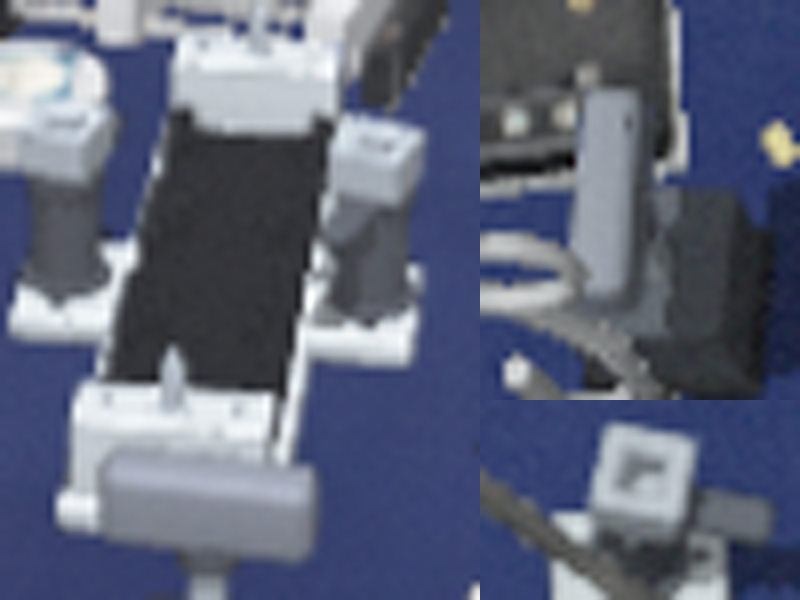

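View pics/j1.png

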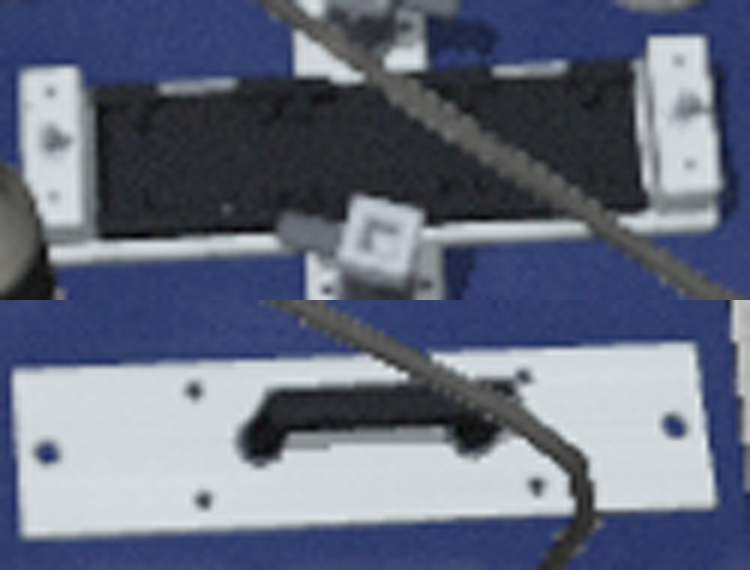

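```bash
python3 - <<'E'
from h import *
from scipy.optimize import least_squares, minimize
np.set_printoptions(precision=4,suppress=True)
t=cam("top"); s=cam("side")
def px(L,o,f): return (np.array(L,float)+.5)/f-.5+np.array(o)
T=px([(52.5,145),(684.5,112.5),(382,237)],(235,175),6); Tb=px([(160,70)],(275,160),8)
S=px([(172.5,404.5),(260,46),(378,145),(70,122)],(245,200),8)
M=np.array([[0,.1255,.0435],[0,-.1255,.0435],[-.056,0,.078],[.056,0,.078]])
def tr(p): 
    c,sn=np.cos(p[2]),np.sin(p[2]); q=M.copy(); q[:,:2]=M[:,:2]@[[c,sn],[-sn,c]]+p[:2]; return q
def res(p,w): 
    a=(proj(t,tr(p))-np.vstack([T,Tb])).ravel(); b=(proj(s,tr(p))-S).ravel()
    return np.r_[a,b] if w==2 else (a if w==0 else b)
for w in (0,1,2):
    r=least_squares(res,[.61,.12,.05],args=(w,)); print("jig",w,r.x,np.degrees(r.x[2])); print(r.fun.round(1))
# plate
P=px([(47,152),(674,126),(12,70),(697,42),(716,205),(22,237)],(315,230),6)
W=onz(t,P[:,0],P[:,1],.008); print("plate",W[:2].mean(0),W[2:].mean(0),np.degrees(np.arctan2(*( -(W[0]-W[1])[:2]*[1,-1]))))
# box fits
def fit(masks,dim,zc,p0):
    B=np.array([[a,b,c] for a in(-1,1) for b in(-1,1) for c in(-1,1)])*np.array(dim)/2
    def cost(p):
        c,sn=np.cos(p[2]),np.sin(p[2]); q=B.copy(); q[:,:2]=B[:,:2]@[[c,sn],[-sn,c]]+p[:2]; q[:,2]+=zc; k=0
        for cm,m in masks:
            h=cv2.convexHull(proj(cm,q).astype(np.float32)); im=np.zeros((420*1,560),np.uint8)
            cv2.fillConvexPoly(im,np.round(h*256+0).astype(np.int32),255,cv2.LINE_AA,8)
            a=im/255.; k+=1-np.minimum(a,m).sum()/np.maximum(a,m).sum()
        return k
    best=min((minimize(cost,[p0[0],p0[1],y],method="Nelder-Mead",options=dict(initial_simplex=[[p0[0],p0[1],y],[p0[0]+.01,p0[1],y],[p0[0],p0[1]+.01,y],[p0[0],p0[1],y+.25]])) for y in p0[2]),key=lambda r:r.fun)
    return best.x,best.fun
def comp(c,u,v,f):
    m=f(c["pixels"].astype(int)).astype(np.uint8); n,l=cv2.connectedComponents(m,connectivity=4); return (l==l[v,u])*1.0
white=lambda p:(p.min(2)>125)&(p.max(2)-p.min(2)<60)
for n,tp,sp,p0 in (("c_left",(155,262),(316,318),(.462,.455)),("c_mid",None,(314,279),(.475,.32)),("c_right",(270,256),(317,251),(.475,.19))):
    ms=[(s,comp(s,*sp,white))]; 
    if tp: ms.append((t,comp(t,*tp,white)))
    for k in [ms]+([[m] for m in ms] if len(ms)>1 else []):
        x,f=fit(k,(.042,.042,.026),.013,p0+((-.4,0,.4),)); print(n,x,np.degrees(x[2]),round(f,3),[m[1].sum() for m in k])
gray=lambda p:(abs(p[...,0]-p[...,2])<45)&(p[...,0]>105)&(p[...,0]<190)&(p[...,0]-p[...,2]>5)
ms=[(s,comp(s,271,263,gray)),(t,comp(t,181,205,gray))]
for k in (ms,ms[:1],ms[1:]):
    x,f=fit(k,(.062,.018,.026),.102,(.577,.38,(-.1,.1))); print("key",x,np.degrees(x[2]),round(f,3),[m[1].sum() for m in k])
pt=cloud(t)
for c,(u,v) in ((s,(268,295)),(s,(275,285))): print(cloud(c)[v,u])
# low hanging things
for c in (t,s):
    q=cloud(c).reshape(-1,3); k=(q[:,0]>.3)&(q[:,0]<.75)&(abs(q[:,1]-.15)<.45)&(q[:,2]>.15); print(q[k].min(0),q[k].max(0))
    for zz in np.arange(.2,1,.1):
        b=q[k&(q[:,2]>zz)&(q[:,2]<zz+.1)]
        if len(b): print(round(zz,1),len(b),b.min(0)[:2],b.max(0)[:2],np.median(b,0)[:2])
E
```

```text
jig 0 [0.6142 0.1201 0.047 ] 2.691899206141128
[-0.1  0.1 -0.1 -0.1 -0.2 -0.3  0.3  0.2]
jig 1 [0.6154 0.1176 0.0395] 2.2647357896107687
[ 0.1  0.2  0.2  0.8  0.1 -0.6 -0.4 -0.4]
jig 2 [0.6146 0.1198 0.0439] 2.5130648281982357
[ 0.1 -0.2  0.1 -0.1 -0.1 -0.4  0.5  0.1  0.5  0.7  0.2  1.1  0.3 -0.2
 -0.4  0.1]
plate [ 0.4824 -0.0652  0.008 ] [ 0.4829 -0.0659  0.008 ] 1.5591729063167903
c_left [ 0.4638  0.4493 -0.3578] -20.501355241675178 0.585 [np.float64(414.0), np.float64(321.0)]
c_left [ 0.4662  0.4426 -0.4129] -23.656841288344392 0.251 [np.float64(414.0)]
c_left [ 0.4637  0.4544 -0.5844] -33.48147577735619 0.273 [np.float64(321.0)]
c_mid [0.4836 0.3053 0.7287] 41.75198519041206 0.243 [np.float64(325.0)]
c_right [0.4803 0.183  0.4232] 24.248966662569885 0.465 [np.float64(262.0), np.float64(345.0)]
c_right [0.4826 0.1774 0.5884] 33.71094699803938 0.241 [np.float64(262.0)]
c_right [0.481  0.1839 0.4296] 24.612862277925153 0.212 [np.float64(345.0)]
key [0.5767 0.3797 0.1927] 11.041890812654295 0.878 [np.float64(362.0), np.float64(198.0)]
key [0.5769 0.3743 0.1082] 6.199033712756365 0.3
[... 241 characters left out ...]
-0.0759]
0.3 2529 [ 0.3576 -0.2142] [0.75   0.2506] [ 0.723  -0.1606]
0.4 346 [ 0.3347 -0.0102] [0.3766 0.2611] [0.3496 0.2413]
0.5 2067 [ 0.3396 -0.01  ] [0.5598 0.2651] [0.3685 0.1976]
0.6 1408 [0.3532 0.1923] [0.3875 0.267 ] [0.3663 0.2086]
0.7 737 [0.3562 0.2024] [0.377  0.2574] [0.3708 0.2083]
0.8 52256 [ 0.3349 -0.0378] [0.4346 0.3183] [0.3847 0.1966]
[ 0.3429 -0.199   0.1501] [0.75   0.5999 0.6379]
0.2 1196 [ 0.6716 -0.1663] [0.75   0.5227] [ 0.7039 -0.0466]
0.3 581 [ 0.359 -0.199] [0.7499 0.2553] [ 0.7247 -0.149 ]
0.4 664 [ 0.3429 -0.0087] [0.385  0.2672] [0.3649 0.2594]
0.5 1828 [ 0.3435 -0.0086] [0.7372 0.5999] [0.3859 0.2532]
0.6 386 [0.3551 0.2025] [0.39   0.2637] [0.3728 0.2174]
```

```bash
cat > fit.py <<'E'
from h import *
from scipy.optimize import minimize
def fit(masks,dim,zc,p0,prong=False):
    B=np.array([[a,b,c] for a in(-1,1) for b in(-1,1) for c in(-1,1)])*np.array(dim)/2
    N=4
    def cost(p):
        c,sn=np.cos(p[2]),np.sin(p[2]); q=B.copy(); q[:,:2]=B[:,:2]@[[c,sn],[-sn,c]]+p[:2]; q[:,2]+=zc; k=0
        for cm,m,(u0,v0) in masks:
            h=cv2.convexHull(((proj(cm,q)-[u0,v0]+.5)*N-.5).astype(np.float32)); im=np.zeros(m.shape,np.uint8)
            cv2.fillConvexPoly(im,np.round(h*16).astype(np.int32),1,cv2.LINE_8,4)
            k+=1-(im&m).sum()/(im|m).sum()
        return k
    best=min((minimize(cost,[p0[0],p0[1],y],method="Nelder-Mead",options=dict(initial_simplex=[[p0[0],p0[1],y],[p0[0]+.01,p0[1],y],[p0[0],p0[1]+.01,y],[p0[0],p0[1],y+.25]])) for y in p0[2]),key=lambda r:r.fun)
    return best.x,best.fun
def comp(c,u,v,f,w=24):
    u0,v0=u-w,v-w; im=c["pixels"][v0:v+w,u0:u+w]; im=cv2.resize(im,None,fx=4,fy=4,interpolation=cv2.INTER_CUBIC)
    m=f(im.astype(int)).astype(np.uint8); m=cv2.morphologyEx(m,cv2.MORPH_OPEN,np.ones((13,13),np.uint8))
    n,l=cv2.connectedComponents(m,connectivity=4); return (c,(l==l[w*4,w*4]).astype(np.uint8),(u0,v0))
white=lambda p:(p[...,2]>80)
E
python3 - <<'E'
from fit import *
np.set_printoptions(precision=4,suppress=True)
t=cam("top"); s=cam("side")
tiles=[]
for n,tp,sp,p0 in (("c_left",(155,262),(316,318),(.462,.455)),("c_mid",None,(314,279),(.475,.32)),("c_right",(270,256),(317,251),(.475,.19))):
    ms=[comp(s,*sp,white)]; 
    if tp: ms.append(comp(t,*tp,white))
    tiles+=[m[1]*255 for m in ms]
    for k in [ms]+([[m] for m in ms] if len(ms)>1 else []):
        x,f=fit(k,(.042,.042,.026),.013,p0+((-.4,0,.4),)); print(n,x,np.degrees(x[2]),round(f,3))
gray=lambda p:(p[...,2]>75)&(abs(p[...,0]-p[...,2])<50)&(p[...,2]<170)
ms=[comp(s,271,263,gray),comp(t,181,205,gray)]; tiles+=[m[1]*255 for m in ms]
for k in (ms,ms[:1],ms[1:]):
    x,f=fit(k,(.062,.018,.026),.102,(.577,.38,(-.1,.1))); print("key",x,np.degrees(x[2]),round(f,3))
print(s["pixels"][262,265:305:3].tolist(), t["pixels"][205,172:200:3].tolist())
cv2.imwrite("pics/m.png",cv2.resize(np.hstack(tiles),None,fx=.58,fy=.58))
E
```

```text
c_left [0.4629 0.4507 1.1733] 67.22497330888767 0.276
c_left [0.4643 0.4457 1.1633] 66.65426551907261 0.124
c_left [0.4627 0.4528 1.1328] 64.90332591855959 0.083
c_mid [0.4808 0.3046 0.6991] 40.054897375314376 0.122
c_right [0.4779 0.182  0.4873] 27.922553310457992 0.249
c_right [0.4802 0.1779 0.603 ] 34.54741418516422 0.126
c_right [0.4776 0.1824 0.4622] 26.483481242585874 0.069
key [ 0.5737  0.3845 -0.0476] -2.724959111394217 1.033
key [0.5745 0.3931 0.1212] 6.941927181938759 0.402
key [ 0.5676  0.3841 -0.0099] -0.5689348374539869 0.576
[[149, 137, 132], [154, 141, 135], [161, 148, 143], [164, 151, 145], [174, 160, 154], [187, 172, 165], [161, 148, 142], [111, 66, 56], [110, 68, 56], [113, 66, 55], [116, 69, 59], [117, 70, 60], [116, 69, 59], [116, 68, 58]] [[111, 62, 50], [109, 59, 47], [177, 167, 160], [169, 159, 153], [73, 67, 63], [116, 108, 102], [70, 63, 60], [72, 66, 62], [66, 57, 54], [110, 62, 51]]
```

View pics/m.png

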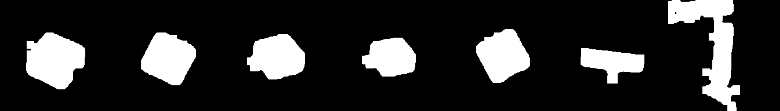

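```bash
python3 - <<'E'
from fit import *
np.set_printoptions(precision=4,suppress=True)
t=cam("top"); s=cam("side")
def px(L,o,f): return (np.array(L,float)+.5)/f-.5+np.array(o)
def Z(c,L,o,z): 
    P=px(L,o,8); return onz(c,P[:,0],P[:,1],z)
a=Z(s,[(112,452),(318,466)],(245,200),.115); b=Z(s,[(104,545),(312,561)],(245,200),.089)
print(a,b,"mid",(a.mean(0)+b.mean(0))/2,"yaw",[np.degrees(np.arctan2(*(q[0]-q[1])[1::-1])) for q in (a,b)])
e=Z(t,[(105,90),(98,290)],(165,180),.115); f=Z(t,[(158,92),(152,300)],(165,180),.115); print("top",e,f,np.r_[e,f].mean(0))
q=cloud(s); w=q[258:268,262:282].reshape(-1,3); print("depth side",np.median(w,0))
w=cloud(t)[195:212,179:184].reshape(-1,3); print("depth top",np.median(w,0))
# stand top corners in top view (right edge), front
g=Z(t,[(262,192),(277,335),(200,340)],(165,180),.05); print("stand",g)
m=list(comp(s,314,279,white)); m[1]=cv2.morphologyEx(m[1],cv2.MORPH_OPEN,cv2.getStructuringElement(2,(29,29)))
print(fit([m],(.042,.042,.026),.013,(.48,.305,(0,.4))))
crop(s,285,340,235,340,5.6,"pics/c2.png")
E
```

```text
[[0.6046 0.3743 0.115 ]
 [0.546  0.3711 0.115 ]] [[0.6053 0.3833 0.089 ]
 [0.5458 0.3808 0.089 ]] mid [0.5754 0.3774 0.102 ] yaw [np.float64(3.0801308510397876), np.float64(2.4303267873479375)]
top [[0.6026 0.3855 0.115 ]
 [0.5441 0.3835 0.115 ]] [[0.6019 0.3706 0.115 ]
 [0.5411 0.3685 0.115 ]] [0.5724 0.377  0.115 ]
depth side [nan nan nan]
depth top [nan nan nan]
stand [[0.5954 0.3528 0.05  ]
 [0.5513 0.3461 0.05  ]
 [0.55   0.3685 0.05  ]]
(array([0.4807, 0.3044, 0.651 ]), np.float64(0.11494811932555127))
```

View pics/c2.png

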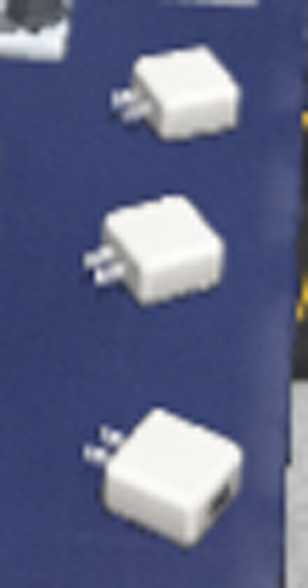

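```bash
python3 -m jog '[{"dp":[0,0,0],"twist":-10},{"dp":[0,0,0],"twist":-10}]'; python3 -m jog '[{"dp":[0,0,-2],"twist":-10},{"dp":[0,0,-5],"twist":-10}]'
```

```text
validation failed for argument at $[0]...
validation failed for argument at $[0]...
```

```bash
python3 - <<'E'
from h import *
np.set_printoptions(precision=4,suppress=True)
s=cam("side")
for n,L in (("mid",[(106,218),(181,196),(222,240),(148,263)]),("right",[(135,68),(205,47),(240,88),(168,103)]),("left",[(157,410),(242,458),(190,500),(106,458)])):
    P=(np.array(L)+.5)/5.6-.5+[285,235]; W=onz(s,P[:,0],P[:,1],.026)[:,:2]
    d=np.diff(np.r_[W,W[:1]],axis=0); print(n,W.mean(0),np.degrees(np.arctan2(d[:,1],d[:,0])),np.linalg.norm(d,axis=1))
print({k:v for k,v in env.get_obs().items() if k in('time_s','tool_pos','force')})
E
python3 -m jog '[{"dp":[0,0,0],"twist":-10,"fingers":1},{"dp":[0,0,-2],"twist":-15,"fingers":1}]' 20
```

```text
mid [0.4792 0.3067] [-145.2146  124.5106   35.2271  -53.8186] [0.0387 0.0356 0.0376 0.0359]
right [0.4779 0.1828] [-142.6099  119.4871   29.4783  -56.4768] [0.0411 0.0388 0.0384 0.0332]
left [0.4642 0.4506] [ 147.7084   55.1042  -27.4942 -119.3354] [0.0412 0.0321 0.0381 0.0353]
{'time_s': 0.65, 'tool_pos': array([ 0.2914, -0.5811,  0.2226]), 'force': array([-0.307 ,  1.2496,  0.4454])}
time_s: 0.9
tool_pos: [0.2908, -0.5801, 0.2409]
tool_rot: [-179.8, -0.0, 41.8]
force: [0.3, 0.2, 0.1]
grip_width: 0.0874
grasp_force: 0.0
```

```bash
cat > to.py <<'E'
import sys
from h import *
def to(x,y,z,yaw=None):
    o=env.get_obs(); R=cv2.Rodrigues(np.array([0,0,np.radians(o["tool_rot"][2])]))[0]@np.diag([1,-1,-1.])
    d=R.T@(np.array([x,y,z])-o["tool_pos"])*100
    tw=0 if yaw is None else -((yaw-o["tool_rot"][2]+180)%360-180)
    print("dp",d.round(2).tolist(),"twist",round(tw,1),"rows",round(max(np.linalg.norm(d)/6.25,abs(tw)/10.7),1),"t",round(float(o["time_s"]),1),"at",o["tool_pos"].round(4),o["tool_rot"].round(1),"F",o["force"].round(1),"g",round(float(o["grip_width"]),4))
if __name__=="__main__": to(*map(float,sys.argv[1:]))
E
python3 to.py .5 -.3 .25 41.8;python3 to.py .53 0 .25 30;  python3 to.py .55 .03 .25 30
```

```text
dp [34.27, -6.91, -0.91] twist 0.0 rows 5.6 t 0.9 at [ 0.2908 -0.5801  0.2409] [-179.8   -0.    41.8] F [0.3 0.2 0.1] g 0.0874
dp [56.52, -27.26, -0.91] twist 11.8 rows 10.0 t 0.9 at [ 0.2908 -0.5801  0.2409] [-179.8   -0.    41.8] F [0.3 0.2 0.1] g 0.0874
dp [60.01, -28.16, -0.91] twist 11.8 rows 10.6 t 0.9 at [ 0.2908 -0.5801  0.2409] [-179.8   -0.    41.8] F [0.3 0.2 0.1] g 0.0874
```

```bash
python3 -m jog '[{"dp":[5.7,-1,0],"twist":0,"fingers":1},{"dp":[11.4,-2,0],"twist":0,"fingers":1},{"dp":[17,-4,0],"twist":0,"fingers":1},{"dp":[23,-5,0],"twist":0,"fingers":1},{"dp":[29,-6,0],"twist":0,"fingers":1},{"dp":[34.3,-7,0],"twist":0,"fingers":1},{"dp":[39,-11,0],"twist":0,"fingers":1},{"dp":[44,-15,0],"twist":5,"fingers":1}]'
python3 to.py .53 0.04 .25 27; python3 to.py .478 .182 .20 26.5
python3 - <<'E'
from h import *
crop(cam("side"),200,560,0,300,2,"pics/a1.png")
E
```

```text
time_s: 1.9
tool_pos: [0.5206, -0.1763, 0.2426]
tool_rot: [180.0, -0.0, 36.5]
force: [-0.5, 0.2, 0.3]
grip_width: 0.0872
grasp_force: 0.0
dp [13.62, -16.83, -0.74] twist 9.5 rows 3.5 t 1.9 at [ 0.5206 -0.1763  0.2426] [180.   -0.   36.5] F [-0.5  0.2  0.3] g 0.0872
dp [17.88, -31.34, 4.26] twist 10.0 rows 5.8 t 1.9 at [ 0.5206 -0.1763  0.2426] [180.   -0.   36.5] F [-0.5  0.2  0.3] g 0.0872
```

View pics/a1.png

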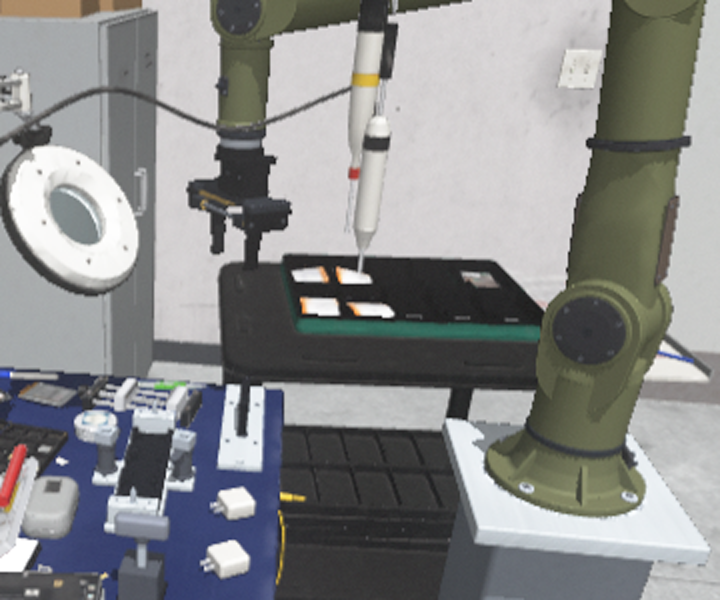

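```bash
python3 -m jog '[{"dp":[4,-5,0],"twist":5,"fingers":1},{"dp":[8,-10,1],"twist":9,"fingers":1},{"dp":[12,-15,2],"twist":9.5,"fingers":1},{"dp":[13.5,-20,3],"twist":10,"fingers":1},{"dp":[14.6,-24,4],"twist":10,"fingers":1},{"dp":[14.6,-24,4],"twist":10,"fingers":1}]'
cat >> to.py <<'E'
    print(env.get_obs()["effort"].round(2))
E
python3 to.py .478 .182 .15 26.5
```

```text
time_s: 2.7
tool_pos: [0.4925, 0.1053, 0.2022]
tool_rot: [-180.0, 0.0, 27.1]
force: [0.7, 0.5, 0.6]
grip_width: 0.0871
grasp_force: 0.0  File "to.py", line 9
    print(env.get_obs()["effort"].round(2))
IndentationError: unexpected indent
```

```bash
sed -i 's/^if __name__.*/if __name__=="__main__":\n    to(*map(float,sys.argv[1:]))/' to.py
python3 to.py .478 .182 .15 26.5; python3 -m jog '[{"dp":[0.3,-1,0],"twist":0,"fingers":1},{"dp":[0.6,-2,0],"twist":0,"fingers":1},{"dp":[1,-3,0],"twist":0,"fingers":1}]'; python3 to.py .478 .182 .15 26.5;python3 -m jog '[{"dp":[0.3,-1,0],"twist":0,"fingers":1},{"dp":[0.6,-2,0],"twist":0,"fingers":1},{"dp":[1,-3,0],"twist":0,"fingers":1}]'; python3 to.py .478 .182 .15 26.5
```

```text
dp [2.2, -7.49, 5.22] twist 0.6 rows 1.5 t 2.7 at [0.4925 0.1053 0.2022] [-180.     0.    27.1] F [0.7 0.5 0.6] g 0.0871
[ -1.22 -28.36  -2.17 -30.09  -0.37  -0.06  -0.2 ]
time_s: 3.08
tool_pos: [0.4901, 0.1329, 0.2027]
tool_rot: [180.0, -0.0, 26.6]
force: [1.2, -1.2, 0.9]
grip_width: 0.0869
grasp_force: 0.0
dp [1.11, -4.93, 5.27] twist 0.1 rows 1.2 t 3.1 at [0.4901 0.1329 0.2027] [180.   -0.   26.6] F [ 1.2 -1.2  0.9] g 0.0869
[  0.6  -28.69  -0.88 -30.56  -0.06  -0.05   0.21]
time_s: 3.45
tool_pos: [0.4851, 0.1648, 0.2025]
tool_rot: [180.0, 0.0, 26.6]
force: [-0.0, -0.3, 0.6]
grip_width: 0.087
grasp_force: 0.0
dp [0.13, -1.85, 5.25] twist 0.1 rows 0.9 t 3.5 at [0.4851 0.1648 0.2025] [180.    0.   26.6] F [-0.  -0.3  0.6] g 0.087
[  0.58 -28.97  -1.29 -30.53  -0.08  -0.06   0.21]
```

```bash
python3 -m jog '[{"dp":[0,-0.9,2],"twist":0,"fingers":1},{"dp":[0.1,-1.9,6],"twist":0,"fingers":1},{"dp":[0.1,-1.9,11],"twist":0,"fingers":1},{"dp":[0.1,-1.9,13],"twist":0,"fingers":1},{"dp":[0.1,-1.9,13],"twist":0,"fingers":1}]'; python3 to.py .4777 .1824 .006 26.5
```

```text
time_s: 4.08
tool_pos: [0.4762, 0.1816, 0.071]
tool_rot: [-179.9, 0.2, 26.7]
force: [0.7, 1.0, -0.2]
grip_width: 0.0871
grasp_force: 0.0
dp [0.17, -0.01, 6.5] twist 0.2 rows 1.0 t 4.1 at [0.4762 0.1816 0.071 ] [-179.9    0.2   26.7] F [ 0.7  1.  -0.2] g 0.0871
[ -0.06 -31.72  -3.86 -26.15   0.05  -0.17  -0.07]
```

```bash
python3 -m jog '[{"dp":[0.1,0,3],"twist":0,"fingers":1},{"dp":[0.15,0,5.5],"twist":0,"fingers":1},{"dp":[0.15,0,6.5],"twist":0,"fingers":1},{"dp":[0.15,0,6.5],"twist":0,"fingers":0.35},{"dp":[0.15,0,6.5],"twist":0,"fingers":0.35},{"dp":[0.15,0,6.5],"twist":0,"fingers":0.35},{"dp":[0.15,0,6.5],"twist":0,"fingers":0.35},{"dp":[0.15,0,6.5],"twist":0,"fingers":0.35}]' 8;  python3 to.py .5477 .0521 .12 2.7
```

```text
time_s: 5.08
tool_pos: [0.4793, 0.1823, 0.0079]
tool_rot: [180.0, -0.0, 26.6]
force: [0.1, 0.6, 0.8]
grip_width: 0.0451
grasp_force: 0.0
dp [0.28, 14.7, -11.21] twist 23.9 rows 3.0 t 5.1 at [0.4793 0.1823 0.0079] [180.   -0.   26.6] F [0.1 0.6 0.8] g 0.0451
[-1.000e-02 -3.556e+01 -5.370e+00 -2.392e+01 -1.200e-01 -4.000e-02
 -0.000e+00]
```

```bash
python3 -m jog '[{"dp":[0,0,0],"twist":0,"fingers":0.35},{"dp":[0,0,0],"twist":0,"fingers":0.35},{"dp":[0,0,0],"twist":0,"fingers":0.35}]' 8;  python3 to.py .6173 .0542 .15 2.7
```

```text
time_s: 5.45
tool_pos: [0.4793, 0.1823, 0.0078]
tool_rot: [180.0, -0.0, 26.6]
force: [-0.8, -0.6, 3.5]
grip_width: 0.0421
grasp_force: 7.9
dp [6.6, 17.63, -14.22] twist 23.9 rows 3.8 t 5.5 at [0.4793 0.1823 0.0078] [180.   -0.   26.6] F [-0.8 -0.6  3.5] g 0.0421
[ -0.21 -34.25  -5.35 -23.    -0.22  -0.2    0.  ]
```

```bash
python3 -m jog '[{"dp":[0,0,-3],"twist":0,"fingers":0.35},{"dp":[0,0,-8],"twist":4,"fingers":0.35},{"dp":[1,3,-12.5],"twist":12,"fingers":0.35},{"dp":[2.8,8,-14.2],"twist":20,"fingers":0.35},{"dp":[4.6,13,-14.2],"twist":23.9,"fingers":0.35},{"dp":[6.6,17.6,-13],"twist":23.9,"fingers":0.35},{"dp":[6.6,17.6,-11],"twist":23.9,"fingers":0.35},{"dp":[6.6,17.6,-9],"twist":23.9,"fingers":0.35}]' 8
python3 - <<'E'
from to import *
to(.6173,.0542,.026,2.7)
t=cam("top");s=cam("side")
def z(c,u0,v0,w,h,W,H): return cv2.resize(c["pixels"][v0:v0+h,u0:u0+w],(W,H),interpolation=cv2.INTER_CUBIC)
cv2.imwrite("pics/p3.png",np.hstack([z(t,270,130,100,100,400,400),z(s,240,150,100,100,400,400)]))
E
```

```text
time_s: 6.45
tool_pos: [0.6158, 0.0552, 0.0955]
tool_rot: [-179.9, 0.1, 2.7]
force: [0.5, 1.0, -0.9]
grip_width: 0.0422
grasp_force: 7.9
dp [0.15, 0.1, 6.95] twist 0.0 rows 1.1 t 6.5 at [0.6158 0.0552 0.0955] [-1.799e+02  1.000e-01  2.700e+00] F [ 0.5  1.  -0.9] g 0.0422
```

View pics/p3.png

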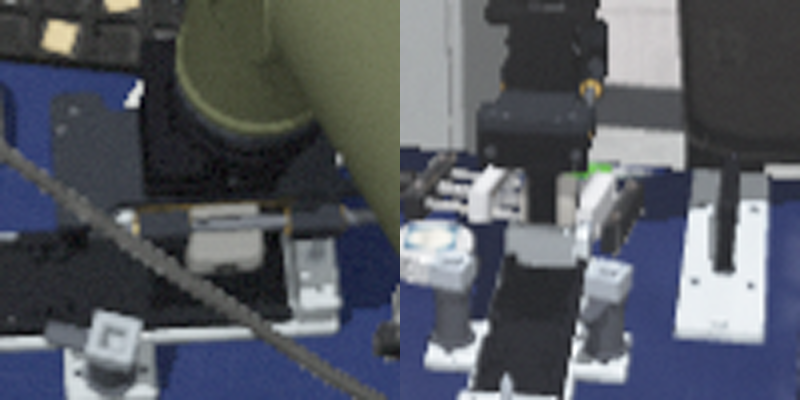

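```bash
python3 - <<'E'
from to import *
np.set_printoptions(precision=4,suppress=True)
t=cam("top")
# subpixel front edge: column profile of R channel
P=(np.array([(200,270),(226,271.5),(250,272)])+.5)/4-.5+[270,130]
print(onz(t,P[:,0],P[:,1],.0877))
for u in (320,324,328,331): print(u,t["pixels"][178:204,u,2].tolist())
E
```

```text
[[0.5945 0.068  0.0877]
 [0.5934 0.0533 0.0877]
 [0.593  0.0396 0.0877]]
320 [17, 21, 25, 29, 113, 149, 156, 115, 75, 101, 98, 136, 155, 157, 156, 157, 158, 150, 133, 120, 116, 90, 70, 84, 89, 86]
324 [20, 21, 26, 43, 120, 151, 138, 96, 115, 118, 113, 142, 155, 156, 156, 156, 160, 155, 134, 81, 58, 52, 27, 27, 90, 92]
328 [20, 29, 32, 58, 130, 155, 131, 111, 132, 119, 105, 142, 158, 155, 155, 158, 159, 151, 119, 64, 63, 48, 26, 26, 28, 23]
331 [16, 27, 36, 73, 139, 154, 139, 119, 130, 110, 118, 145, 156, 157, 156, 157, 157, 144, 128, 120, 82, 41, 23, 29, 21, 22]
```

```bash
python3 - <<'E'
from to import *
np.set_printoptions(precision=4,suppress=True)
t=cam("top")
print(onz(t,np.array([326.,326]),np.array([196.7,197.5]),.0877)[:,0], onz(t,np.array([326.,326]),np.array([181.7,182.]),.1137)[:,0])
to(.6173,.0542,.026,2.7)
E
```

```text
[0.5954 0.5934] [0.6215 0.6208]
dp [0.14, 0.18, 7.11] twist 0.2 rows 1.1 t 6.7 at [0.6158 0.0559 0.0971] [-180.     0.1    2.9] F [-0.8  0.5 -0.6] g 0.0419
```

```bash
python3 -m jog '[{"dp":[0.2,-0.05,3],"twist":0,"fingers":0.35},{"dp":[0.2,-0.05,5],"twist":0,"fingers":0.35},{"dp":[0.2,-0.05,6],"twist":0,"fingers":0.35},{"dp":[0.2,-0.05,6.3],"twist":0,"fingers":0.35},{"dp":[0.2,-0.05,6.6],"twist":0,"fingers":0.35},{"dp":[0.2,-0.05,6.6],"twist":0,"fingers":0.35}]' 8; python3 -m jog '[{"dp":[0,0,0.2],"twist":0,"fingers":0.35},{"dp":[0,0,0.4],"twist":0,"fingers":0.35},{"dp":[0,0,0.4],"twist":0,"fingers":0.35}]'
```

```text
time_s: 7.4
tool_pos: [0.6193, 0.0548, 0.032]
tool_rot: [180.0, -0.1, 2.7]
force: [0.5, -0.8, -0.1]
grip_width: 0.042
grasp_force: 7.9
time_s: 7.78
tool_pos: [0.6189, 0.0548, 0.0274]
tool_rot: [180.0, -0.0, 2.7]
force: [0.4, -1.5, -1.0]
grip_width: 0.0423
grasp_force: 7.9
```

```bash
python3 -m jog '[{"dp":[0,0,0.2],"twist":0,"fingers":0.35},{"dp":[0,0,0.35],"twist":0,"fingers":0.35},{"dp":[0,0,0.35],"twist":0,"fingers":0.35}]'; python3 to.py .479 .307 .2 30
```

```text
time_s: 8.15
tool_pos: [0.6189, 0.0548, 0.0239]
tool_rot: [180.0, -0.0, 2.7]
force: [0.6, -1.9, -0.5]
grip_width: 0.0424
grasp_force: 7.9
dp [-12.78, -25.86, -17.61] twist -27.3 rows 5.4 t 8.2 at [0.6189 0.0548 0.0239] [180.   -0.    2.7] F [ 0.6 -1.9 -0.5] g 0.0424
[-1.260e+00 -4.884e+01 -8.080e+00 -2.609e+01 -6.000e-01 -1.400e-01
  4.000e-02]
```

Release (small opening), lift, and move on to the middle charger.

```bash
python3 -m jog '[{"dp":[0,0,0.1],"twist":0,"fingers":0.57},{"dp":[0,0,0.1],"twist":0,"fingers":0.57},{"dp":[0,0,0.1],"twist":0,"fingers":0.57},{"dp":[0,0,-2],"twist":0,"fingers":0.57},{"dp":[0,0,-5],"twist":0,"fingers":0.57},{"dp":[0,0,-10],"twist":0,"fingers":1},{"dp":[-1,-4,-15],"twist":-6,"fingers":1},{"dp":[-4,-9,-17],"twist":-14,"fingers":1}]'; python3 - <<'E'
from to import *
to(.479,.307,.15,30)
t=cam("top")
print(onz(t,np.array([326.]),np.array([196.]),.029))
crop(t,230,370,140,230,5,"pics/n1.png")
E
```

```text
time_s: 9.15
tool_pos: [0.5776, 0.1426, 0.1988]
tool_rot: [179.9, -0.4, 16.8]
force: [0.3, 0.1, 1.3]
grip_width: 0.0721
grasp_force: 0.0
dp [-4.7, -18.58, 4.88] twist -13.2 rows 3.2 t 9.2 at [0.5776 0.1426 0.1988] [179.9  -0.4  16.8] F [0.3 0.1 1.3] g 0.0721
[[0.61907746 0.04768506 0.029     ]]
```

View pics/n1.png

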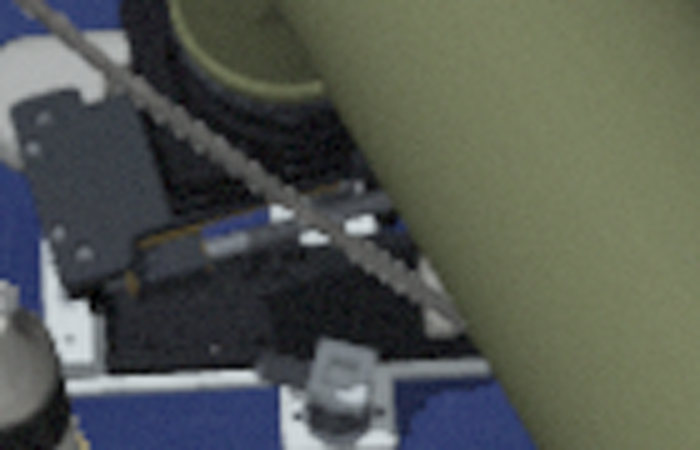

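```bash
python3 -m jog '[{"dp":[-2,-6,0],"twist":-6,"fingers":1},{"dp":[-3,-9,0],"twist":-9,"fingers":1}]'; python3 to.py .479 .307 .15 30;  python3 -m jog '[{"dp":[-0.6,-1.5,0],"twist":-1,"fingers":1},{"dp":[-1,-3,0],"twist":-2,"fingers":1},{"dp":[-1.4,-4.5,0],"twist":-4,"fingers":1}]'; python3 to.py .479 .307 .15 30; python3 -m jog '[{"dp":[-0.3,-1.5,0],"twist":0,"fingers":1},{"dp":[-0.5,-3,0],"twist":0,"fingers":1}]'; python3 to.py .479 .307 .15 30
python3 - <<'E'
from fit import *
s=cam("side")
for sp,p0 in (((314,279),(.48,.305,(0,.4))),((316,318),(.462,.455,(-.4,0)))):
    print(fit([comp(s,*sp,white)],(.042,.042,.026),.013,p0))
E
```

```text
time_s: 9.45
tool_pos: [0.5184, 0.2234, 0.1953]
tool_rot: [-180.0, -0.1, 26.1]
force: [-0.1, 0.4, -0.1]
grip_width: 0.086
grasp_force: 0.0
dp [0.13, -9.25, 4.53] twist -3.9 rows 1.6 t 9.4 at [0.5184 0.2234 0.1953] [-1.80e+02 -1.00e-01  2.61e+01] F [-0.1  0.4 -0.1] g 0.086
[ 1.370e+00 -3.499e+01 -3.710e+00 -3.042e+01 -5.000e-02  3.000e-02
  4.000e-02]
time_s: 9.82
tool_pos: [0.4887, 0.2535, 0.1935]
tool_rot: [180.0, 0.0, 29.7]
force: [-0.1, -0.8, -0.3]
grip_width: 0.0868
grasp_force: 0.0
dp [1.8, -5.13, 4.35] twist -0.3 rows 1.1 t 9.8 at [0.4887 0.2535 0.1935] [180.    0.   29.7] F [-0.1 -0.8 -0.3] g 0.0868
[  0.33 -33.19  -3.83 -30.55   0.    -0.04  -0.14]
time_s: 10.07
tool_pos: [0.4688, 0.2783, 0.1936]
tool_rot: [180.0, 0.0, 29.7]
force: [-0.4, 0.4, 0.7]
grip_width: 0.0868
grasp_force: 0.0
dp [2.31, -1.99, 4.36] twist -0.3 rows 0.9 t 10.1 at [0.4688 0.2783 0.1936] [180.    0.   29.7] F [-0.4  0.4  0.7] g 0.0868
[  0.82 -32.12  -3.61 -30.44  -0.    -0.05   0.24]
(array([0.4808639 , 0.3045495 , 0.69442791]), np.float64(0.12519860184302511))
(array([0.46435129, 0.44596952, 1.14351024]), np.float64(0.12303468929373595))
```

```bash
python3 to.py .4785 .308 .008 30 | head -1; python3 -m jog '[{"dp":[1.2,-1,4],"twist":0,"fingers":1},{"dp":[2.3,-2,9],"twist":0,"fingers":1},{"dp":[2.3,-2,14],"twist":0,"fingers":1},{"dp":[2.3,-2.1,16],"twist":0,"fingers":1},{"dp":[2.3,-2.1,16],"twist":0,"fingers":1}]' ; python3 to.py .4785 .308 .0075 30
```

```text
dp [2.36, -1.8, 18.57] twist -0.1 rows 3.0 t 10.1 at [0.467  0.2807 0.1937] [-179.9    0.    29.9] F [-1.4  1.3 -0.4] g 0.087
time_s: 10.75
tool_pos: [0.4781, 0.3072, 0.0329]
tool_rot: [-180.0, 0.1, 29.7]
force: [0.2, 0.9, -0.5]
grip_width: 0.087
grasp_force: 0.0
dp [0.08, -0.05, 2.54] twist -0.3 rows 0.4 t 10.8 at [0.4781 0.3072 0.0329] [-1.80e+02  1.00e-01  2.97e+01] F [ 0.2  0.9 -0.5] g 0.087
[ -0.16 -39.58  -7.64 -24.62   0.06  -0.15  -0.06]
```

```bash
python3 -m jog '[{"dp":[0.05,-0.05,2.5],"twist":0,"fingers":1},{"dp":[0.05,-0.05,2.5],"twist":0,"fingers":0.35},{"dp":[0.05,-0.05,2.5],"twist":0,"fingers":0.35},{"dp":[0.05,-0.05,2.5],"twist":0,"fingers":0.35},{"dp":[0.05,-0.05,2.5],"twist":0,"fingers":0.35},{"dp":[0.05,-0.05,2.5],"twist":0,"fingers":0.35},{"dp":[0.05,-0.05,2.5],"twist":0,"fingers":0.35},{"dp":[0.05,-0.05,2.5],"twist":0,"fingers":0.35}]' 8; python3 -m jog '[{"dp":[0,0,0],"twist":0,"fingers":0.35},{"dp":[0,0,0],"twist":0,"fingers":0.35}]';python3 to.py .6142 .1201 .1 2.7
```

```text
time_s: 11.75
tool_pos: [0.479, 0.3081, 0.0089]
tool_rot: [180.0, -0.0, 29.7]
force: [-0.8, -1.2, 2.5]
grip_width: 0.0419
grasp_force: 7.9
time_s: 12.0
tool_pos: [0.479, 0.3081, 0.0089]
tool_rot: [180.0, -0.0, 29.7]
force: [-0.6, -0.9, 4.4]
grip_width: 0.0424
grasp_force: 7.9
dp [2.41, 23.03, -9.11] twist 27.0 rows 4.0 t 12.0 at [0.479  0.3081 0.0089] [180.   -0.   29.7] F [-0.6 -0.9  4.4] g 0.0424
[-4.400e-01 -4.039e+01 -8.360e+00 -2.381e+01 -1.400e-01 -5.900e-01
 -1.000e-02]
```

```bash
python3 -m jog '[{"dp":[0,0,-3],"twist":0,"fingers":0.35},{"dp":[0,0,-8],"twist":3,"fingers":0.35},{"dp":[0,1,-13.5],"twist":10,"fingers":0.35},{"dp":[0.5,6.5,-15],"twist":18,"fingers":0.35},{"dp":[1,12,-15.5],"twist":26,"fingers":0.35},{"dp":[1.8,18,-15],"twist":27,"fingers":0.35},{"dp":[2.4,23,-12],"twist":27,"fingers":0.35},{"dp":[2.4,23,-9],"twist":27,"fingers":0.35}]'; python3 -m jog '[{"dp":[0,0,0],"twist":0,"fingers":0.35},{"dp":[0,0,0],"twist":0,"fingers":0.35}]'
python3 - <<'E'
from to import *
to(.6142,.1201,.025,2.7)
t=cam("top"); crop(t,240,370,150,230,6,"pics/p2.png")
for u in (290,294,298,302): print(u,t["pixels"][180:210,u,2].tolist())
E
```

```text
time_s: 13.0
tool_pos: [0.6164, 0.1138, 0.0968]
tool_rot: [179.9, -0.0, 2.2]
force: [-0.4, 0.2, -0.6]
grip_width: 0.0425
grasp_force: 7.9
time_s: 13.25
tool_pos: [0.6138, 0.1219, 0.0995]
tool_rot: [-179.9, -0.1, 2.8]
force: [0.1, 0.3, 0.9]
grip_width: 0.0426
grasp_force: 7.9
dp [0.03, 0.19, 7.45] twist 0.1 rows 1.2 t 13.2 at [0.6138 0.1219 0.0995] [-1.799e+02 -1.000e-01  2.800e+00] F [0.1 0.3 0.9] g 0.0426
290 [94, 91, 101, 101, 111, 88, 117, 114, 112, 141, 153, 151, 153, 157, 151, 139, 122, 113, 81, 33, 26, 17, 24, 27, 21, 15, 19, 27, 36, 40]
294 [32, 98, 101, 86, 89, 82, 76, 86, 126, 151, 154, 153, 153, 155, 153, 132, 89, 66, 55, 29, 23, 26, 30, 30, 18, 27, 26, 89, 155, 175]
298 [34, 105, 142, 150, 124, 88, 86, 93, 90, 108, 140, 154, 155, 152, 148, 121, 68, 53, 46, 27, 23, 26, 26, 28, 24, 24, 28, 22, 136, 181]
302 [39, 120, 148, 139, 115, 129, 119, 99, 88, 89, 93, 87, 116, 143, 136, 122, 115, 80, 35, 16, 22, 29, 24, 26, 22, 21, 27, 21, 36, 134]
```

View pics/p2.png

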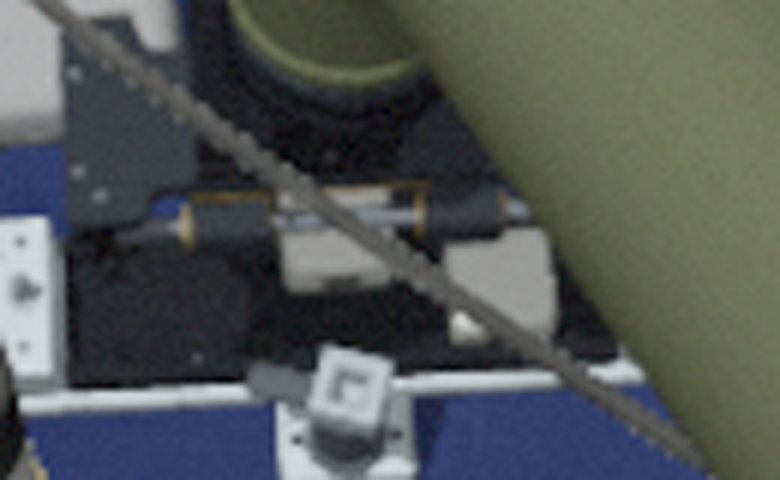

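```bash
python3 - <<'E'
from to import *
np.set_printoptions(precision=4,suppress=True)
t=cam("top")
print(onz(t,np.array([290.,303.5]),np.array([198.1,197.3]),.0906))
# placed charger: right front bottom corner area, seated z .016, row at bottom edge ~ 340/6+150
print(onz(t,np.array([240+530/6]),np.array([150+337/6]),.018))
# y edges of held charger front top edge z~.1166 : crop x 282..392 at row ~268
print(onz(t,np.array([240+281/6,240+394/6]),np.array([150+270/6,150+265/6]),.112))
to(.6142,.1201,.025,2.7)
E
```

```text
[[0.5917 0.1354 0.0906]
 [0.5934 0.1048 0.0906]]
[[0.5969 0.042  0.018 ]]
[[0.5912 0.1427 0.112 ]
 [0.5928 0.1008 0.112 ]]
dp [-0.03, 0.18, 7.54] twist 0.1 rows 1.2 t 13.3 at [0.6144 0.1219 0.1004] [-180.    -0.2    2.8] F [-0.6  0.2  0.3] g 0.0425
```

```bash
python3 -m jog '[{"dp":[0.05,0.17,3],"twist":0,"fingers":0.35},{"dp":[0.05,0.17,5],"twist":0,"fingers":0.35},{"dp":[0.05,0.17,6],"twist":0,"fingers":0.35},{"dp":[0.05,0.17,6.4],"twist":0,"fingers":0.35},{"dp":[0.05,0.17,6.8],"twist":0,"fingers":0.35},{"dp":[0.05,0.17,7],"twist":0,"fingers":0.35},{"dp":[0.05,0.17,7],"twist":0,"fingers":0.35}]' 8; python3 to.py .6142 .1201 .025 2.7
```

```text
time_s: 14.22
tool_pos: [0.6154, 0.1189, 0.0293]
tool_rot: [-180.0, -0.1, 2.7]
force: [3.6, -0.0, -0.6]
grip_width: 0.0422
grasp_force: 8.0
dp [-0.11, -0.13, 0.43] twist 0.0 rows 0.1 t 14.2 at [0.6154 0.1189 0.0293] [-1.8e+02 -1.0e-01  2.7e+00] F [ 3.6 -0.  -0.6] g 0.0422
[-2.100e-01 -4.865e+01 -7.550e+00 -2.495e+01 -2.500e-01  7.400e-01
  4.000e-02]
```

```bash
python3 -m jog '[{"dp":[0.1,-0.05,0],"twist":0,"fingers":0.35},{"dp":[0.1,-0.05,0.2],"twist":0,"fingers":0.35},{"dp":[0.1,-0.05,0.4],"twist":0,"fingers":0.35},{"dp":[0.1,-0.05,0.45],"twist":0,"fingers":0.35},{"dp":[0.1,-0.05,0.45],"twist":0,"fingers":0.35}]'
```

```text
time_s: 14.85
tool_pos: [0.6149, 0.1196, 0.0248]
tool_rot: [180.0, 0.0, 2.8]
force: [-2.1, -0.3, 5.5]
grip_width: 0.0419
grasp_force: 8.0
```

```bash
python3 -m jog '[{"dp":[0,0,0],"twist":0,"fingers":0.57},{"dp":[0,0,0],"twist":0,"fingers":0.57},{"dp":[0,0,0],"twist":0,"fingers":0.57},{"dp":[0,0,-2],"twist":0,"fingers":0.57},{"dp":[0,0,-5],"twist":0,"fingers":0.57},{"dp":[0,0,-10],"twist":0,"fingers":1},{"dp":[0,-4,-15],"twist":6,"fingers":1},{"dp":[-3,-9,-18],"twist":14,"fingers":1}]'; python3 to.py .463 .452 .2 -25
python3 - <<'E'
from fit import *
s=cam("side");t=cam("top")
print(fit([comp(s,316,318,white)],(.042,.042,.026),.013,(.462,.455,(1.1,))))
print(fit([comp(t,155,262,white)],(.042,.042,.026),.013,(.462,.455,(1.1,))))
E
```

```text
time_s: 15.85
tool_pos: [0.5856, 0.2047, 0.2066]
tool_rot: [-179.8, -0.3, -11.7]
force: [-0.1, 0.8, -2.1]
grip_width: 0.0718
grasp_force: 0.0
dp [-17.04, -21.72, 0.66] twist 13.3 rows 4.4 t 15.8 at [0.5856 0.2047 0.2066] [-179.8   -0.3  -11.7] F [-0.1  0.8 -2.1] g 0.0718
[  5.14 -41.62  -3.41 -31.25   0.62  -0.24   1.89]
(array([0.46446494, 0.44568004, 1.16052541]), np.float64(0.12207629768605377))
(array([0.46252497, 0.45258076, 1.12296392]), np.float64(0.0875192604006163))
```

```bash
python3 -m jog '[{"dp":[-2,-2.7,0],"twist":-10,"fingers":1},{"dp":[-4,-5.4,0],"twist":-20,"fingers":1},{"dp":[-6,-8,0],"twist":-30,"fingers":1},{"dp":[-8.5,-11,0],"twist":-40,"fingers":1},{"dp":[-10.5,-13.5,0],"twist":-50,"fingers":1},{"dp":[-13,-16.5,0],"twist":-60,"fingers":1},{"dp":[-15,-19,0],"twist":-70,"fingers":1},{"dp":[-17,-21.7,0],"twist":-80,"fingers":1}]'; python3 -m jog '[{"dp":[0,0,0],"twist":-10,"fingers":1},{"dp":[0,0,0],"twist":-20,"fingers":1},{"dp":[0,0,0],"twist":-30,"fingers":1},{"dp":[0,0,0],"twist":-40,"fingers":1},{"dp":[0,0,0],"twist":-50,"fingers":1},{"dp":[0,0,0],"twist":-60,"fingers":1},{"dp":[0,0,2],"twist":-70,"fingers":1},{"dp":[0,0,4],"twist":-80,"fingers":1}]';python3 to.py .4626 .4524 .035 154.7
```

```text
time_s: 16.95
tool_pos: [0.4585, 0.4514, 0.2035]
tool_rot: [179.9, -0.0, 69.1]
force: [0.6, -0.3, -0.1]
grip_width: 0.0868
grasp_force: 0.0
time_s: 17.95
tool_pos: [0.4594, 0.4505, 0.1631]
tool_rot: [179.9, 0.1, 149.1]
force: [-0.3, -0.6, -0.6]
grip_width: 0.0871
grasp_force: 0.0
dp [-0.18, 0.33, 12.81] twist -5.6 rows 2.0 t 17.9 at [0.4594 0.4505 0.1631] [1.799e+02 1.000e-01 1.491e+02] F [-0.3 -0.6 -0.6] g 0.0871
[ -0.71 -46.56 -16.26 -27.45  -0.43   0.19  -1.24]
```

```bash
python3 -m jog '[{"dp":[-0.1,0.2,5],"twist":-5.6,"fingers":1},{"dp":[-0.2,0.3,10],"twist":-5.6,"fingers":1},{"dp":[-0.2,0.3,13],"twist":-5.6,"fingers":1},{"dp":[-0.2,0.3,13],"twist":-5.6,"fingers":1},{"dp":[-0.2,0.3,13],"twist":-5.6,"fingers":1}]'; python3 to.py .4626 .4524 .008 154.5
```

```text
time_s: 18.58
tool_pos: [0.4629, 0.453, 0.0342]
tool_rot: [179.9, 0.0, 154.3]
force: [0.1, 0.9, 0.4]
grip_width: 0.0868
grasp_force: 0.0
dp [0.0, -0.07, 2.62] twist -0.2 rows 0.4 t 18.6 at [0.4629 0.453  0.0342] [179.9   0.  154.3] F [0.1 0.9 0.4] g 0.0868
[ 1.900e-01 -4.747e+01 -1.762e+01 -2.227e+01 -5.000e-02  9.000e-02
  1.000e-02]
```

```bash
python3 -m jog '[{"dp":[0,-0.05,2.6],"twist":0,"fingers":1},{"dp":[0,-0.05,2.6],"twist":0,"fingers":0.35},{"dp":[0,-0.05,2.6],"twist":0,"fingers":0.35},{"dp":[0,-0.05,2.6],"twist":0,"fingers":0.35},{"dp":[0,-0.05,2.6],"twist":0,"fingers":0.35},{"dp":[0,-0.05,2.6],"twist":0,"fingers":0.35},{"dp":[0,-0.05,2.6],"twist":0,"fingers":0.35},{"dp":[0,-0.05,2.6],"twist":0,"fingers":0.35}]' 8; python3 -m jog '[{"dp":[0,0,0],"twist":0,"fingers":0.35},{"dp":[0,0,0],"twist":0,"fingers":0.35}]';python3 to.py .6111 .186 .2 -177.3
```

```text
time_s: 19.58
tool_pos: [0.462, 0.4516, 0.0063]
tool_rot: [-180.0, 0.0, 154.3]
force: [-1.0, -0.8, 1.2]
grip_width: 0.0421
grasp_force: 8.0
time_s: 19.82
tool_pos: [0.4619, 0.4516, 0.0063]
tool_rot: [-180.0, 0.0, 154.3]
force: [-0.1, -0.4, 2.0]
grip_width: 0.0418
grasp_force: 8.0
dp [-24.95, -17.48, -19.37] twist -28.4 rows 5.8 t 19.8 at [0.4619 0.4516 0.0063] [-180.     0.   154.3] F [-0.1 -0.4  2. ] g 0.0418
[ -0.18 -48.45 -18.12 -21.72  -0.    -0.31   0.  ]
```

```bash
python3 -m jog '[{"dp":[0,0,-3],"twist":0,"fingers":0.35},{"dp":[0,0,-8],"twist":0,"fingers":0.35},{"dp":[0,0,-13.5],"twist":-4,"fingers":0.35},{"dp":[-2,-1.4,-18.5],"twist":-8,"fingers":0.35},{"dp":[-6.5,-4.5,-19.4],"twist":-14,"fingers":0.35},{"dp":[-11.5,-8,-19.4],"twist":-20,"fingers":0.35},{"dp":[-16.5,-11.5,-19.4],"twist":-26,"fingers":0.35},{"dp":[-21.5,-15,-19.4],"twist":-28.4,"fingers":0.35}]'; python3 to.py .6111 .186 .1 -177.3
```

```text
time_s: 20.82
tool_pos: [0.5916, 0.2212, 0.1998]
tool_rot: [-180.0, 0.0, -177.2]
force: [0.6, -0.3, -0.5]
grip_width: 0.042
grasp_force: 8.0
dp [-1.78, -3.62, 9.98] twist 0.1 rows 1.7 t 20.8 at [0.5916 0.2212 0.1998] [-180.     0.  -177.2] F [ 0.6 -0.3 -0.5] g 0.042
[ -2.94 -43.94 -18.22 -25.18  -0.22   0.25  -0.96]
```

```bash
python3 -m jog '[{"dp":[-0.9,-1.8,2],"twist":0,"fingers":0.35},{"dp":[-1.8,-3.6,6],"twist":0,"fingers":0.35},{"dp":[-1.8,-3.6,10],"twist":0,"fingers":0.35},{"dp":[-1.8,-3.6,10],"twist":0,"fingers":0.35},{"dp":[-1.8,-3.6,10],"twist":0,"fingers":0.35}]';python3 - <<'E'
from to import *
to(.6111,.186,.0225,-177.3)
t=cam("top"); crop(t,220,350,150,230,6,"pics/p1.png")
E
```

```text
time_s: 21.45
tool_pos: [0.6104, 0.1898, 0.1014]
tool_rot: [179.9, 0.1, -177.2]
force: [0.1, -0.2, 0.6]
grip_width: 0.0416
grasp_force: 8.0
dp [-0.05, -0.38, 7.89] twist 0.1 rows 1.3 t 21.4 at [0.6104 0.1898 0.1014] [ 1.799e+02  1.000e-01 -1.772e+02] F [ 0.1 -0.2  0.6] g 0.0416
```

View pics/p1.png

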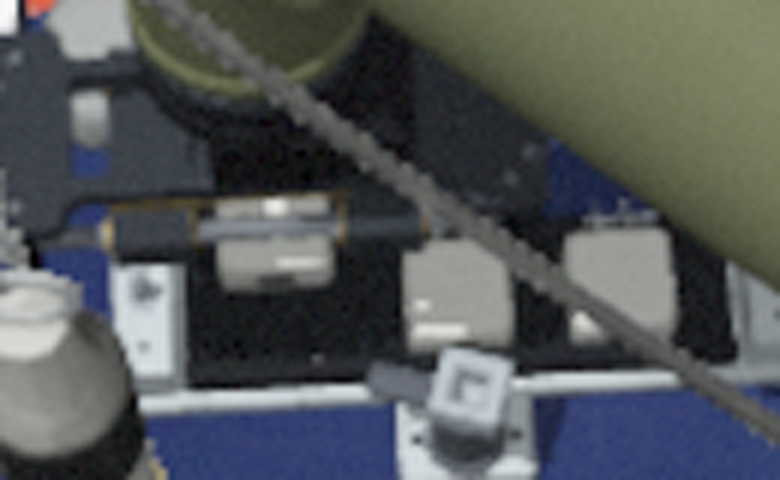

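```bash
python3 - <<'E'
from to import *
np.set_printoptions(precision=4,suppress=True)
t=cam("top")
for u in (258,260,262,272,274): print(u,t["pixels"][190:204,u,2].tolist())
print(onz(t,np.array([258.,274.]),np.array([198.3,197.4]),.0951))
print(onz(t,np.array([220+217/6,220+334/6]),np.array([150+272/6,150+266/6]),.117))
to(.6111,.186,.0225,-177.3)
E
```

```text
258 [143, 156, 157, 157, 147, 130, 118, 86, 40, 23, 20, 24, 26, 20]
260 [140, 155, 156, 156, 149, 131, 117, 93, 50, 28, 23, 21, 31, 26]
262 [145, 158, 159, 156, 144, 120, 95, 78, 49, 25, 27, 19, 26, 25]
272 [156, 155, 157, 185, 160, 121, 103, 64, 20, 24, 30, 24, 27, 20]
274 [123, 129, 118, 127, 122, 105, 75, 34, 27, 25, 28, 24, 26, 24]
[[0.5903 0.2075 0.0951]
 [0.5921 0.1715 0.0951]]
[[0.5892 0.2104 0.117 ]
 [0.5911 0.1673 0.117 ]]
dp [0.01, -0.37, 7.97] twist 0.1 rows 1.3 t 21.6 at [0.611  0.1897 0.1022] [ 179.9    0.2 -177.2] F [ 0.7  0.6 -1.2] g 0.0419
```

```bash
python3 -m jog '[{"dp":[0.2,-0.3,3],"twist":0,"fingers":0.35},{"dp":[0.2,-0.3,5],"twist":0,"fingers":0.35},{"dp":[0.2,-0.3,6.5],"twist":0,"fingers":0.35},{"dp":[0.2,-0.3,6.9],"twist":0,"fingers":0.35},{"dp":[0.2,-0.3,7.1],"twist":0,"fingers":0.35},{"dp":[0.2,-0.3,7.3],"twist":0,"fingers":0.35},{"dp":[0.2,-0.3,7.3],"twist":0,"fingers":0.35}]' 8; python3 to.py .6111 .186 .0225 -177.3
```

```text
time_s: 22.42
tool_pos: [0.6087, 0.1851, 0.0274]
tool_rot: [-180.0, 0.0, -177.3]
force: [-0.8, 0.4, -0.6]
grip_width: 0.0418
grasp_force: 8.0
dp [-0.25, 0.08, 0.49] twist 0.0 rows 0.1 t 22.4 at [0.6087 0.1851 0.0274] [-180.     0.  -177.3] F [-0.8  0.4 -0.6] g 0.0418
[-5.000e-02 -4.780e+01 -2.038e+01 -2.178e+01 -1.000e-02  7.000e-02
 -0.000e+00]
```

```bash
python3 -m jog '[{"dp":[0,0.05,0.2],"twist":0,"fingers":0.35},{"dp":[0,0.05,0.4],"twist":0,"fingers":0.35},{"dp":[0,0.05,0.5],"twist":0,"fingers":0.35},{"dp":[0,0.05,0.5],"twist":0,"fingers":0.35}]'
```

```text
time_s: 22.92
tool_pos: [0.6095, 0.1857, 0.0225]
tool_rot: [180.0, 0.1, -177.3]
force: [2.6, -0.3, 1.2]
grip_width: 0.0421
grasp_force: 9.8
```

```bash
python3 -m jog '[{"dp":[0,0,0],"twist":0,"fingers":0.57},{"dp":[0,0,0],"twist":0,"fingers":0.57},{"dp":[0,0,0],"twist":0,"fingers":0.57},{"dp":[0,0,-2],"twist":0,"fingers":0.57},{"dp":[0,0,-5],"twist":0,"fingers":0.57},{"dp":[0,0,-10],"twist":0,"fingers":0.7},{"dp":[0,0,-15],"twist":10,"fingers":0.7},{"dp":[1,-4,-18],"twist":20,"fingers":0.7}]'; python3 to.py .4825 -.0655 .2 91.6
```

```text
time_s: 23.92
tool_pos: [0.5985, 0.1496, 0.2053]
tool_rot: [179.8, -0.1, 162.8]
force: [0.5, 0.0, 0.1]
grip_width: 0.0605
grasp_force: 0.0
dp [4.73, -23.97, 0.53] twist 71.2 rows 6.7 t 23.9 at [0.5985 0.1496 0.2053] [ 1.798e+02 -1.000e-01  1.628e+02] F [0.5 0.  0.1] g 0.0605
[ -7.24 -37.17 -17.19 -26.74   0.17  -0.19   0.57]
```

```bash
python3 -m jog '[{"dp":[0.6,-3,0],"twist":10,"fingers":0.7},{"dp":[1.2,-6,0],"twist":20,"fingers":0.7},{"dp":[1.8,-9,0],"twist":30,"fingers":0.7},{"dp":[2.4,-12,0],"twist":40,"fingers":0.7},{"dp":[3,-15,0],"twist":50,"fingers":0.7},{"dp":[3.6,-18,0],"twist":60,"fingers":0.7},{"dp":[4.2,-21,0],"twist":70,"fingers":0.7},{"dp":[4.7,-24,0],"twist":71.2,"fingers":0.7}]'; python3 - <<'E'
from to import *
np.set_printoptions(precision=4,suppress=True)
to(.4825,-.0655,.0413,91.6)
# handle position from side depth; jig check: black bar points z .055-.075
for n in("side","top"):
    c=cam(n); q=cloud(c); k=(q[...,2]>.058)&(q[...,2]<.075)&(q[...,0]>.44)&(q[...,0]<.52)&(q[...,1]>-.13)&(q[...,1]<0)&(c["pixels"].max(2)<70)
    print(n,k.sum(),np.median(q[k],0) if k.any() else 0, (q[k].min(0),q[k].max(0)) if k.any() else 0)
E
```

```text
time_s: 24.92
tool_pos: [0.4823, -0.0699, 0.2018]
tool_rot: [-179.8, -0.0, 91.5]
force: [1.1, -0.3, 0.2]
grip_width: 0.061
grasp_force: 0.0
dp [0.44, 0.03, 16.05] twist -0.1 rows 2.6 t 24.9 at [ 0.4823 -0.0699  0.2018] [-179.8   -0.    91.5] F [ 1.1 -0.3  0.2] g 0.061
side 65 [ 0.4843 -0.0569  0.0697] (array([ 0.4767, -0.1099,  0.0582]), array([ 0.4942, -0.017 ,  0.0723]))
top 194 [ 0.4794 -0.0508  0.0686] (array([ 0.4735, -0.0871,  0.0584]), array([ 0.4885, -0.0176,  0.0746]))
```

```bash
python3 -m jog '[{"dp":[0.3,0,5],"twist":0,"fingers":0.7},{"dp":[0.4,0,10],"twist":0,"fingers":0.7},{"dp":[0.4,0,14],"twist":0,"fingers":0.7},{"dp":[0.4,0,16],"twist":0,"fingers":0.7},{"dp":[0.4,0,16],"twist":0,"fingers":0.1},{"dp":[0.4,0,16],"twist":0,"fingers":0.1},{"dp":[0.4,0,16],"twist":0,"fingers":0.1},{"dp":[0.4,0,16],"twist":0,"fingers":0.1}]' 40;python3 -m jog '[{"dp":[0,0,0],"twist":0,"fingers":0.1},{"dp":[0,0,0],"twist":0,"fingers":0.1},{"dp":[0,0,0],"twist":0,"fingers":0.1},{"dp":[0,0,0],"twist":0,"fingers":0.1}]'
```

```text
time_s: 26.02
tool_pos: [0.4848, -0.0664, 0.043]
tool_rot: [179.9, 0.1, 91.5]
force: [0.7, -0.8, -0.3]
grip_width: 0.0287
grasp_force: 0.0
time_s: 26.52
tool_pos: [0.4836, -0.0664, 0.0423]
tool_rot: [-179.9, 0.0, 91.5]
force: [-3.9, -1.0, 5.2]
grip_width: 0.0153
grasp_force: 40.0
```

```bash
python3 -m jog '[{"dp":[0,0,-2],"twist":0,"fingers":0.1},{"dp":[0,0,-5],"twist":0,"fingers":0.1},{"dp":[0,0,-9],"twist":0,"fingers":0.1},{"dp":[0,0,-12.5],"twist":0,"fingers":0.1},{"dp":[0,0,-12.5],"twist":0,"fingers":0.1}]'; python3 to.py .6142 .1195 .165 92.7
```

```text
time_s: 27.15
tool_pos: [0.4858, -0.0664, 0.1685]
tool_rot: [179.8, 0.1, 91.5]
force: [-0.2, -0.3, -5.3]
grip_width: 0.0162
grasp_force: 40.0
dp [18.25, 13.32, 0.35] twist -1.2 rows 3.6 t 27.1 at [ 0.4858 -0.0664  0.1685] [1.798e+02 1.000e-01 9.150e+01] F [-0.2 -0.3 -5.3] g 0.0162
[  0.17 -19.02  -4.04 -33.07  -0.31   0.34   0.18]
```

```bash
python3 -m jog '[{"dp":[2.5,1.8,0],"twist":0,"fingers":0.1},{"dp":[6,4.4,0],"twist":0,"fingers":0.1},{"dp":[10,7.3,0],"twist":0,"fingers":0.1},{"dp":[14,10.2,0],"twist":-1.2,"fingers":0.1},{"dp":[17,12.4,0],"twist":-1.2,"fingers":0.1},{"dp":[18.3,13.3,0],"twist":-1.2,"fingers":0.1},{"dp":[18.3,13.3,0],"twist":-1.2,"fingers":0.1},{"dp":[18.3,13.3,0],"twist":-1.2,"fingers":0.1}]'; python3 to.py .6142 .1195 .0848 92.7
python3 - <<'E'
from to import *
t=cam("top")
# predicted holes at plate top z
o=env.get_obs(); z=o["tool_pos"][2]-.0423+.008
th=np.radians(o["tool_rot"][2]-90); c=np.array([o["tool_pos"][0],o["tool_pos"][1]+.0007])
P=[[c[0]-np.sin(th)*d,c[1]+np.cos(th)*d,z] for d in(.1255,-.1255)]
print(z,proj(t,np.array(P)).round(1))
cv2.imwrite("pics/h.png",np.vstack([cv2.resize(t["pixels"][140:240,u0:u0+130],None,fx=6,fy=3,interpolation=2)[:300,:800] for u0 in(220,330)]))
E
```

```text
time_s: 28.15
tool_pos: [0.6113, 0.1192, 0.1651]
tool_rot: [-179.8, 0.1, 92.7]
force: [-0.7, 0.6, -4.8]
grip_width: 0.0152
grasp_force: 40.0
dp [0.02, 0.29, 8.03] twist 0.0 rows 1.3 t 28.1 at [0.6113 0.1192 0.1651] [-1.798e+02  1.000e-01  9.270e+01] F [-0.7  0.6 -4.8] g 0.0152
[ -1.   -43.7  -15.41 -29.91  -0.17  -0.06  -0.  ]
0.1313206150468468 [[240.1 186.1]
 [354.1 180.2]]
```

```bash
python3 - <<'E'
from to import *
np.set_printoptions(precision=4,suppress=True,linewidth=200)
t=cam("top"); o=env.get_obs(); print(o["tool_pos"],o["tool_rot"])
for u,v in((240,186),(354,180)):
    w=t["pixels"][v-8:v+9,u-9:u+10,2].astype(int); print(w)
E
```

```text
[0.6118 0.1188 0.1662] [-179.9241    0.0738   92.6433]
[[ 48  51  50  80 178 212 213 212 213 211 212 213 213 213 212 212 212 212 211]
 [ 49  47  46  81 180 211 211 212 212 211 212 212 212 211 213 212 211 211 212]
 [ 47  48  49  78 177 211 212 211 211 211 211 211 212 211 210 212 213 211 210]
 [ 50  52  45  84 178 211 212 210 210 211 211 212 210 211 210 210 211 210 208]
 [ 53  48  46  83 176 210 208 210 209 209 208 208 208 208 209 208 210 209 209]
 [ 55  54  49  73 178 209 210 210 211 209 209 208 209 209 210 210 210 210 210]
 [ 55  56  48  76 177 209 210 207 196 194 199 207 209 211 210 210 210 211 211]
 [ 50  51  45  79 178 210 203 185 160 146 160 185 204 210 209 210 211 210 210]
 [ 53  52  46  64 174 210 191 150 127 136 150 180 204 209 209 210 209 210 210]
 [ 51  46  50  50 173 210 188 167 179 192 199 199 205 208 211 211 210 211 210]
 [ 53  50  47  51 173 211 198 184 199 210 206 202 206 210 210 210 211 212 212]
 [ 48  44  50  50 173 209 206 198 197 200 198 202 208 211 211 212 212 212 212]
 [ 54  48  47  47 174 212 212 209 205 206 205 209 213 213 213 213 212 211 213]
 [ 51  52  50  44 
[... 942 characters left out ...]
41 140 141 141 136 105  78  66  85 111 135 141 105  57  54  63  62]
 [143 144 143 142 144 142 137  87  40  26  45  93 129 142 119  62  44  54  63]
 [142 143 145 142 145 140 141 111  61  33  54 108 134 141 123  71  29  41  61]
 [143 144 143 143 141 142 144 136 119 113 116 135 140 143 136  80  35  24  47]
 [142 143 143 143 143 144 142 143 142 140 141 141 144 141 141  82  23  30  39]
 [143 145 145 143 144 145 144 144 143 143 142 145 143 143 144  93  40  31  30]
 [142 144 144 144 142 143 145 143 144 147 143 142 144 142 143 106  46  31  27]
 [143 181 163 144 144 143 144 145 143 144 142 141 143 143 143 108  52  31  33]
 [143 169 190 161 142 142 141 144 141 144 142 141 144 142 139 108  53  36  25]]
```

```bash
python3 - <<'E'
from to import *
np.set_printoptions(precision=4,suppress=True)
t=cam("top")
W=onz(t,np.array([239.8,354.3]),np.array([186.9,181.3]),.1662-.0423+.008); d=W[0]-W[1]
print(W,W.mean(0),np.degrees(np.arctan2(-d[0],d[1])),np.linalg.norm(d))
to(.6142,.1195,.0848,92.7)
E
```

```text
[[ 0.6037  0.2454  0.1319]
 [ 0.6145 -0.0061  0.1319]] [0.6091 0.1197 0.1319] 2.4534862738821674 0.25177463126932914
dp [0.05, 0.22, 8.18] twist -0.1 rows 1.3 t 28.3 at [0.612  0.1189 0.1666] [-180.     0.1   92.6] F [ 0.3  0.  -4.9] g 0.0155
```

```bash
python3 -m jog '[{"dp":[0,0.3,2],"twist":0,"fingers":0.1},{"dp":[0,0.3,4],"twist":0,"fingers":0.1},{"dp":[0,0.3,5],"twist":0,"fingers":0.1},{"dp":[0,0.3,5.2],"twist":0,"fingers":0.1},{"dp":[0,0.3,5.2],"twist":0,"fingers":0.1},{"dp":[0,0.3,5.2],"twist":0,"fingers":0.1}]'; python3 - <<'E'
from to import *
np.set_printoptions(precision=4,suppress=True,linewidth=200)
to(.6155,.1195,.0848,92.7)
t=cam("top"); o=env.get_obs(); z=o["tool_pos"][2]-.0423+.008
th=np.radians(o["tool_rot"][2]-90); c=np.array([o["tool_pos"][0],o["tool_pos"][1]+.0007])
P=proj(t,np.array([[c[0]-np.sin(th)*d,c[1]+np.cos(th)*d,z] for d in(.1255,-.1255)])); print(z,P)
for u,v in P.round().astype(int):
    print(u-7,v-5);print(t["pixels"][v-5:v+7,u-7:u+8,2].astype(int))
th=.0470
print("jig pin foot/tip proj",proj(t,np.array([[.6142-np.sin(th)*d,.1201+np.cos(th)*d,h] for d in(.1255,-.1255) for h in (.0435,.0645)])))
E
```

```text
time_s: 29.05
tool_pos: [0.6157, 0.1209, 0.1159]
tool_rot: [179.9, -0.0, 92.7]
force: [0.4, -0.1, -5.3]
grip_width: 0.0155
grasp_force: 40.0
dp [-0.13, -0.03, 3.11] twist 0.0 rows 0.5 t 29.1 at [0.6157 0.1209 0.1159] [179.9  -0.   92.7] F [ 0.4 -0.1 -5.3] g 0.0155
0.08156208364530629 [[241.2735 192.575 ]
 [350.1122 186.7181]]
234 188
[[ 46  42 160 202 209 209 209 210 212 208 210 210 210 210 211]
 [ 48  50 145 196 209 207 209 210 209 210 209 208 209 209 209]
 [ 44  47 145 196 209 209 205 204 205 209 210 209 211 210 209]
 [ 48  50 145 196 207 199 184 173 180 200 209 211 210 211 210]
 [ 47  53 144 196 200 172 156 168 163 174 199 210 209 209 210]
 [ 49  48 148 196 199 170 179 199 177 152 190 208 209 210 210]
 [ 45  48 148 196 199 183 197 208 183 162 196 209 210 211 210]
 [ 45  47 147 198 206 198 197 201 192 191 206 209 210 211 211]
 [ 45  46 146 199 211 208 206 206 207 209 212 211 211 212 211]
 [ 49  48 130 195 212 212 212 211 212 213 214 214 212 213 213]
 [ 44  50 116 189 212 215 212 214 214 214 215 215 214 216 214]
 [ 50  51 118 189 214 214 214 214 212 214 213 213 214 214 215]]
343 182
[... 164 characters left out ...]
 141 141 140  83  46  56]
 [144 144 141 143 141 136 132 130 129 136 138 140  91  43  43]
 [141 140 142 140 137 130 132 131 121 125 134 141  99  40  28]
 [141 143 144 142 137 136 139 141 133 117 133 143 105  51  23]
 [145 142 144 144 141 137 140 143 141 131 136 142 109  51  31]
 [146 141 143 143 141 136 134 138 137 135 139 140 110  57  33]
 [143 144 143 141 143 141 137 140 140 141 142 144 118  68  27]
 [141 145 144 145 145 144 143 143 143 143 143 143 126  71  31]
 [192 165 142 145 146 144 145 142 143 143 143 143 138  82  20]
 [201 200 166 144 142 141 142 141 141 143 142 142 142  86  28]]
jig pin foot/tip proj [[243.2648 198.9053]
 [242.4978 195.7825]
 [348.6289 193.2572]
 [349.7788 190.054 ]]
```

```bash
python3 - <<'E'
from to import *
np.set_printoptions(precision=4,suppress=True)
t=cam("top")
W=onz(t,np.array([241.,350.]),np.array([193.2,187.3]),.0816); d=W[0]-W[1]
print(W,W.mean(0),np.degrees(np.arctan2(-d[0],d[1])),np.linalg.norm(d))
to(.6155,.1195,.0848,92.7)
E
```

```text
[[ 0.6082  0.2474  0.0816]
 [ 0.6203 -0.0035  0.0816]] [0.6142 0.1219 0.0816] 2.7481089257052 0.25124438446089054
dp [-0.12, -0.02, 3.1] twist 0.0 rows 0.5 t 29.1 at [0.6157 0.1207 0.1158] [179.9   0.   92.7] F [ 0.3 -0.4 -4.9] g 0.0157
```

```bash
python3 -m jog '[{"dp":[-0.17,0,0.5],"twist":0,"fingers":0.1},{"dp":[-0.17,0,0.9],"twist":0,"fingers":0.1},{"dp":[-0.17,0,1.2],"twist":0,"fingers":0.1},{"dp":[-0.17,0,1.5],"twist":0,"fingers":0.1},{"dp":[-0.17,0,1.5],"twist":0,"fingers":0.1}]'
```

```text
time_s: 29.78
tool_pos: [0.6151, 0.1188, 0.0998]
tool_rot: [-180.0, 0.0, 92.7]
force: [0.6, -0.1, -4.7]
grip_width: 0.0157
grasp_force: 40.0
```

```bash
python3 -m jog '[{"dp":[0,0,0.3],"twist":0,"fingers":0.1},{"dp":[0,0,0.5],"twist":0,"fingers":0.1},{"dp":[0,0,0.5],"twist":0,"fingers":0.1}]'
```

```text
time_s: 30.15
tool_pos: [0.6153, 0.1187, 0.0949]
tool_rot: [-180.0, 0.0, 92.7]
force: [0.6, 2.0, -4.6]
grip_width: 0.0157
grasp_force: 40.0
```

```bash
python3 -m jog '[{"dp":[0,0,0.3],"twist":0,"fingers":0.1},{"dp":[0,0,0.5],"twist":0,"fingers":0.1},{"dp":[0,0,0.7],"twist":0,"fingers":0.1},{"dp":[0,0,0.85],"twist":0,"fingers":0.1},{"dp":[0,0,0.9],"twist":0,"fingers":0.1},{"dp":[0,0,0.9],"twist":0,"fingers":0.1}]'
```

```text
time_s: 30.9
tool_pos: [0.6154, 0.1189, 0.0862]
tool_rot: [180.0, 0.0, 92.7]
force: [-0.1, -0.2, -5.2]
grip_width: 0.0154
grasp_force: 40.0
```

```bash
python3 -m jog '[{"dp":[0,0,0.1],"twist":0,"fingers":0.1},{"dp":[0,0,0.1],"twist":0,"fingers":0.1}]';python3 -m jog '[{"dp":[0,0,0.1],"twist":0,"fingers":0.1},{"dp":[0,0,0.1],"twist":0,"fingers":0.1}]'
```

```text
time_s: 31.15
tool_pos: [0.6154, 0.1189, 0.0859]
tool_rot: [180.0, 0.0, 92.7]
force: [-2.7, -1.2, 1.4]
grip_width: 0.0155
grasp_force: 40.0
time_s: 31.4
tool_pos: [0.6154, 0.1189, 0.0858]
tool_rot: [180.0, 0.1, 92.7]
force: [-4.9, -2.4, 7.3]
grip_width: 0.0154
grasp_force: 40.0
```

```bash
python3 -m jog '[{"dp":[0,0,0],"twist":0,"fingers":0.5},{"dp":[0,0,0],"twist":0,"fingers":0.5},{"dp":[0,0,0],"twist":0,"fingers":0.5},{"dp":[0,0,0],"twist":0,"fingers":0.5},{"dp":[0,0,-1],"twist":0,"fingers":0.5},{"dp":[0,0,-4],"twist":0,"fingers":0.5},{"dp":[0,0,-9],"twist":0,"fingers":0.7},{"dp":[0,0,-12],"twist":-5,"fingers":0.8}]'; python3 to.py .5757 .377 .2 182.5
```

```text
time_s: 32.4
tool_pos: [0.6161, 0.1197, 0.2075]
tool_rot: [179.8, -0.0, 97.9]
force: [0.3, -0.4, -0.3]
grip_width: 0.0561
grasp_force: 0.0
dp [26.05, -0.48, 0.75] twist -84.6 rows 7.9 t 32.4 at [0.6161 0.1197 0.2075] [179.8  -0.   97.9] F [ 0.3 -0.4 -0.3] g 0.0561
[ -0.39 -41.09 -13.03 -27.71  -0.06  -0.32  -0.95]
```

```bash
python3 -m jog '[{"dp":[3.2,0,0],"twist":-10.5,"fingers":0.8},{"dp":[6.5,0,0],"twist":-21,"fingers":0.8},{"dp":[9.8,0,0],"twist":-31.5,"fingers":0.8},{"dp":[13,0,0],"twist":-42,"fingers":0.8},{"dp":[16.3,-0.2,0],"twist":-52.5,"fingers":0.8},{"dp":[19.6,-0.3,0],"twist":-63,"fingers":0.8},{"dp":[22.9,-0.4,0],"twist":-73.5,"fingers":0.8},{"dp":[26,-0.5,0],"twist":-84,"fingers":0.8}]'; python3 -m jog '[{"dp":[0,0,3],"twist":0,"fingers":0.8},{"dp":[0,0,6],"twist":0,"fingers":0.8},{"dp":[0,0,6],"twist":0,"fingers":0.8}]';python3 to.py .5757 .377 .0833 182.5
python3 - <<'E'
from to import *
np.set_printoptions(precision=4,suppress=True)
# plate check: depth of plate top by region, tilt
for n in("top","side"):
    c=cam(n); q=cloud(c); k=(q[...,2]>.035)&(q[...,2]<.06)&(abs(q[...,0]-.615)<.028)&(abs(q[...,1]-.12)<.13)&(c["pixels"].min(2)>120)
    p=q[k]; A=np.c_[p[:,:2]-[.615,.12],np.ones(len(p))]; print(n,len(p),np.linalg.lstsq(A,p[:,2],rcond=None)[0])
E
```

```text
time_s: 33.4
tool_pos: [0.5753, 0.3769, 0.2048]
tool_rot: [180.0, 0.0, -177.9]
force: [0.9, -0.1, 0.4]
grip_width: 0.0696
grasp_force: 0.0
time_s: 33.78
tool_pos: [0.5749, 0.3746, 0.1423]
tool_rot: [-179.9, -0.2, -178.3]
force: [-0.1, -0.8, 0.1]
grip_width: 0.0692
grasp_force: 0.0
dp [-0.09, 0.24, 5.9] twist -0.8 rows 0.9 t 33.8 at [0.5749 0.3746 0.1423] [-179.9   -0.2 -178.3] F [-0.1 -0.8  0.1] g 0.0692
[-7.000e-01 -5.075e+01 -2.126e+01 -2.204e+01 -5.000e-02 -1.000e-01
 -4.000e-02]
top 153 [-0.0248  0.0238  0.049 ]
side 82 [0.0018 0.0004 0.0529]
```

```bash
python3 -m jog '[{"dp":[-0.1,0.2,3],"twist":-0.8,"fingers":0.8},{"dp":[-0.1,0.2,5.9],"twist":-0.8,"fingers":0.8},{"dp":[-0.1,0.2,5.9],"twist":-0.8,"fingers":0.8},{"dp":[-0.1,0.2,5.9],"twist":-0.8,"fingers":0.1},{"dp":[-0.1,0.2,5.9],"twist":-0.8,"fingers":0.1},{"dp":[-0.1,0.2,5.9],"twist":-0.8,"fingers":0.1},{"dp":[-0.1,0.2,5.9],"twist":-0.8,"fingers":0.1},{"dp":[-0.1,0.2,5.9],"twist":-0.8,"fingers":0.1}]' 30;python3 -m jog '[{"dp":[0,0,0],"twist":0,"fingers":0.1},{"dp":[0,0,0],"twist":0,"fingers":0.1},{"dp":[0,0,0],"twist":0,"fingers":0.1},{"dp":[0,0,0],"twist":0,"fingers":0.1}]'; python3 to.py .5757 .377 .0833 182.5
```

```text
time_s: 34.88
tool_pos: [0.5764, 0.3778, 0.0852]
tool_rot: [-180.0, 0.0, -177.5]
force: [0.2, -1.0, 0.3]
grip_width: 0.0274
grasp_force: 0.0
time_s: 35.38
tool_pos: [0.5763, 0.3778, 0.0851]
tool_rot: [-180.0, -0.0, -177.5]
force: [0.8, -0.6, 0.4]
grip_width: 0.0184
grasp_force: 29.4
dp [0.07, -0.08, 0.18] twist 0.0 rows 0.0 t 35.4 at [0.5763 0.3778 0.0851] [-180.    -0.  -177.5] F [ 0.8 -0.6  0.4] g 0.0184
[ 3.000e-02 -5.267e+01 -2.225e+01 -2.163e+01 -2.000e-02  8.000e-02
  0.000e+00]
```

```bash
python3 -m jog '[{"dp":[0,0,-1],"twist":0,"fingers":0.1},{"dp":[0,0,-3],"twist":0,"fingers":0.1},{"dp":[0,0,-6],"twist":0,"fingers":0.1},{"dp":[0,0,-10],"twist":0,"fingers":0.1},{"dp":[0,0,-13],"twist":0,"fingers":0.1},{"dp":[0,0,-13],"twist":0,"fingers":0.1}]'; python3 to.py .561 .1168 .2 172.9
```

```text
time_s: 36.12
tool_pos: [0.5768, 0.3796, 0.2195]
tool_rot: [179.8, 0.3, -177.5]
force: [0.1, 0.5, -1.2]
grip_width: 0.0181
grasp_force: 29.4
dp [2.75, -26.18, 1.95] twist 9.6 rows 4.2 t 36.1 at [0.5768 0.3796 0.2195] [ 179.8    0.3 -177.5] F [ 0.1  0.5 -1.2] g 0.0181
[ 5.000e-01 -5.192e+01 -2.053e+01 -2.541e+01 -1.000e-02  2.300e-01
  5.000e-02]
```

```bash
python3 -m jog '[{"dp":[0.5,-4,0],"twist":0,"fingers":0.1},{"dp":[1,-9,0],"twist":3,"fingers":0.1},{"dp":[1.5,-14,0],"twist":6,"fingers":0.1},{"dp":[2,-19,0],"twist":9.6,"fingers":0.1},{"dp":[2.4,-23.5,0],"twist":9.6,"fingers":0.1},{"dp":[2.7,-26,1],"twist":9.6,"fingers":0.1},{"dp":[2.7,-26,3],"twist":9.6,"fingers":0.1},{"dp":[2.7,-26,3],"twist":9.6,"fingers":0.1}]'; python3 - <<'E'
from to import *
np.set_printoptions(precision=4,suppress=True,linewidth=220)
to(.561,.1168,.145,172.9)
o=env.get_obs(); t=cam("top"); s=cam("side"); p=o["tool_pos"]; z=p[2]-.0771
for c,n in((t,"t"),(s,"s")): print(n,"tip/handle-bottom predicted",proj(c,np.array([p+[0,0,-.0771],p-[0,0,.03],p])).round(1).tolist())
def zz(c,u0,v0,w,h,W,H): return cv2.resize(c["pixels"][v0:v0+h,u0:u0+w],(W,H),interpolation=cv2.INTER_CUBIC)
a=proj(t,p-[0,0,.05])[0].astype(int); b=proj(s,p-[0,0,.05])[0].astype(int); print(a,b)
cv2.imwrite("pics/key.png",np.hstack([zz(t,a[0]-25,a[1]-30,50,75,400,600),zz(s,b[0]-25,b[1]-30,50,75,400,600)]))
E
```

```text
time_s: 37.12
tool_pos: [0.5593, 0.1173, 0.1832]
tool_rot: [-180.0, -0.2, 173.0]
force: [0.1, 0.9, -0.5]
grip_width: 0.0181
grasp_force: 29.4
dp [-0.17, -0.03, 3.82] twist 0.1 rows 0.6 t 37.1 at [0.5593 0.1173 0.1832] [-180.    -0.2  173. ] F [ 0.1  0.9 -0.5] g 0.0181
t tip/handle-bottom predicted [[298.5, 209.4], [299.1, 202.1], [299.5, 197.2]]
s tip/handle-bottom predicted [[292.2, 208.7], [292.7, 193.5], [293.1, 183.6]]
[298 205] [292 200]
```

```bash
python3 -m jog '[{"dp":[-0.12,0,1],"twist":0,"fingers":0.1},{"dp":[-0.12,0,2],"twist":0,"fingers":0.1},{"dp":[-0.12,0,2.6],"twist":0,"fingers":0.1},{"dp":[-0.12,0,2.9],"twist":0,"fingers":0.1},{"dp":[-0.12,0,3.2],"twist":0,"fingers":0.1},{"dp":[-0.12,0,3.2],"twist":0,"fingers":0.1}]'; python3 to.py .561 .1168 .139 172.9
```

```text
time_s: 37.98
tool_pos: [0.5621, 0.1167, 0.1531]
tool_rot: [-180.0, -0.0, 172.9]
force: [-0.6, 0.3, -0.9]
grip_width: 0.0179
grasp_force: 29.4
dp [0.11, -0.0, 1.41] twist 0.0 rows 0.2 t 38.0 at [0.5621 0.1167 0.1531] [-180.    -0.   172.9] F [-0.6  0.3 -0.9] g 0.0179
[-5.000e-02 -3.466e+01 -1.545e+01 -2.710e+01 -1.000e-02  6.000e-02
 -1.000e-02]
```

```bash
python3 -m jog '[{"dp":[0.1,0,0.2],"twist":0,"fingers":0.1},{"dp":[0.1,0,0.4],"twist":0,"fingers":0.1},{"dp":[0.1,0,0.6],"twist":0,"fingers":0.1},{"dp":[0.1,0,0.6],"twist":0,"fingers":0.1}]'
```

```text
time_s: 38.48
tool_pos: [0.5608, 0.1168, 0.1467]
tool_rot: [-180.0, -0.0, 172.9]
force: [-0.0, -0.7, -1.5]
grip_width: 0.0183
grasp_force: 29.4
```

```bash
python3 -m jog '[{"dp":[0,0,0.2],"twist":0,"fingers":0.1},{"dp":[0,0,0.4],"twist":0,"fingers":0.1},{"dp":[0,0,0.55],"twist":0,"fingers":0.1},{"dp":[0,0,0.55],"twist":0,"fingers":0.1}]'; python3 -m jog '[{"dp":[0,0,0],"twist":6,"fingers":0.1},{"dp":[0,0,0],"twist":12,"fingers":0.1},{"dp":[0,0,0],"twist":18,"fingers":0.1},{"dp":[0,0,0],"twist":24,"fingers":0.1},{"dp":[0,0,0],"twist":30,"fingers":0.1},{"dp":[0,0,0],"twist":30,"fingers":0.1}]'; python3 -c "
from h import *
o=env.get_obs();print(o['wrist_torque'])"
```

```text
time_s: 38.98
tool_pos: [0.561, 0.1168, 0.1415]
tool_rot: [-180.0, -0.0, 172.9]
force: [0.0, -0.2, -0.3]
grip_width: 0.0181
grasp_force: 29.4
time_s: 39.72
tool_pos: [0.5607, 0.1162, 0.1415]
tool_rot: [-179.9, 0.0, 143.0]
force: [-1.5, -0.8, -1.3]
grip_width: 0.0183
grasp_force: 29.6
[-0.46771041  0.18035787  0.08353273]
```

```bash
python3 -m jog '[{"dp":[0,0,0],"twist":8,"fingers":0.1},{"dp":[0,0,0],"twist":16,"fingers":0.1},{"dp":[0,0,0],"twist":24,"fingers":0.1},{"dp":[0,0,0],"twist":32,"fingers":0.1},{"dp":[0,0,0],"twist":40,"fingers":0.1},{"dp":[0,0,0],"twist":48,"fingers":0.1},{"dp":[0,0,0],"twist":56,"fingers":0.1},{"dp":[0,0,0],"twist":56,"fingers":0.1}]'; python3 -c "
from h import *
o=env.get_obs();print(o['wrist_torque'])"; python3 -m jog '[{"dp":[0,0,0],"twist":3,"fingers":0.1},{"dp":[0,0,0],"twist":6,"fingers":0.1},{"dp":[0,0,0],"twist":6,"fingers":0.1}]';python3 -c "
from h import *
o=env.get_obs();print(o['wrist_torque'])"
```

```text
time_s: 40.72
tool_pos: [0.5599, 0.116, 0.1414]
tool_rot: [-179.9, 0.1, 87.1]
force: [-3.4, -3.6, 1.9]
grip_width: 0.0182
grasp_force: 29.9
[-0.97656452  1.20933413  0.1174883 ]
time_s: 41.1
tool_pos: [0.5598, 0.1162, 0.1414]
tool_rot: [-179.8, 0.1, 81.2]
force: [-4.1, -3.0, 2.5]
grip_width: 0.0183
grasp_force: 29.9
[-0.89691901  1.27494435  0.14546915]
```

```bash
for i in 1 2; do python3 -m jog '[{"dp":[0,0,0],"twist":2,"fingers":0.1},{"dp":[0,0,0],"twist":4,"fingers":0.1},{"dp":[0,0,0],"twist":4,"fingers":0.1}]'|sed -n 3,4p;python3 -c "
from h import *
o=env.get_obs();print(o['wrist_torque'])"; done
```

```text
tool_rot: [-179.9, 0.1, 77.2]
force: [-5.2, -3.5, 2.3]
[-0.86830684  1.33171351  0.10006362]
tool_rot: [-179.9, 0.1, 73.2]
force: [-5.2, -2.4, 2.5]
[-0.85151186  1.28954432  0.0844402 ]
```

```bash
for i in 1 2 3; do python3 -m jog '[{"dp":[0,0,0],"twist":2,"fingers":0.1},{"dp":[0,0,0],"twist":4,"fingers":0.1},{"dp":[0,0,0],"twist":4,"fingers":0.1}]'|sed -n 3,4p;python3 -c "
from h import *
o=env.get_obs();print(o['wrist_torque'])"; done
```

```text
tool_rot: [-179.9, 0.1, 69.1]
force: [-5.3, -2.6, 2.2]
[-0.6681406   1.3991337   0.08176176]
tool_rot: [-179.9, 0.1, 65.1]
force: [-4.4, -2.3, 2.4]
[-0.58073568  1.35749543  0.14901095]
tool_rot: [-179.9, 0.1, 61.1]
force: [-4.7, -1.8, 0.6]
[-0.58539548  1.36593057  0.18370144]
```

```bash
python3 - <<'E'
from to import *
t=cam("top"); s=cam("side")
def zz(c,u0,v0,w,h,W,H): return cv2.resize(c["pixels"][v0:v0+h,u0:u0+w],(W,H),interpolation=cv2.INTER_CUBIC)
cv2.imwrite("pics/last.png",np.hstack([zz(t,265,165,66,100,396,600),zz(s,255,165,66,100,396,600)]))
E
```

```text
(no output)
```

View pics/last.png

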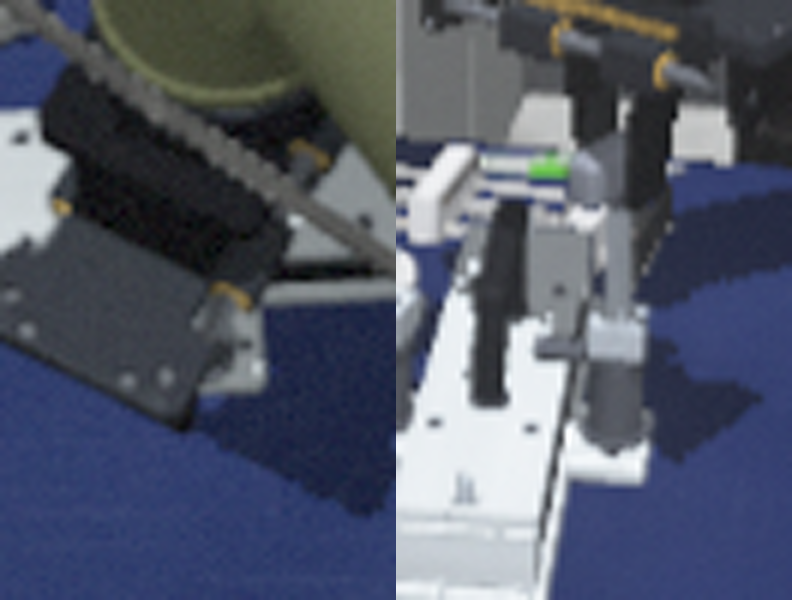

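```bash
for i in 1 2; do python3 -m jog '[{"dp":[0,0,0],"twist":2,"fingers":0.1},{"dp":[0,0,0],"twist":4,"fingers":0.1},{"dp":[0,0,0],"twist":4,"fingers":0.1}]' 45|sed -n 2,6p;python3 - <<'E'
from h import *
o=env.get_obs();print(o['wrist_torque'])
s=cam("side"); q=cloud(s)
# clamp arm: points z .056-.068, near head, over plate
k=(q[...,2]>.056)&(q[...,2]<.068)&(q[...,0]>.56)&(q[...,0]<.605)&(abs(q[...,1]-.117)<.05)&(s["pixels"].max(2)<135)
p=q[k]; print(len(p), np.round(p[np.argsort(p[:,0])][::max(1,len(p)//10)],3).tolist())
E
done
```

```text
tool_pos: [0.5602, 0.1169, 0.1414]
tool_rot: [-179.9, 0.1, 57.1]
force: [-4.9, -1.6, 2.2]
grip_width: 0.0176
grasp_force: 45.0
[-0.60102534  1.41667831  0.16199101]
31 [[0.563, 0.131, 0.061], [0.572, 0.126, 0.057], [0.576, 0.119, 0.062], [0.578, 0.123, 0.058], [0.581, 0.124, 0.065], [0.582, 0.113, 0.061], [0.584, 0.119, 0.065], [0.587, 0.123, 0.063], [0.589, 0.124, 0.064], [0.592, 0.122, 0.062], [0.595, 0.122, 0.059]]
tool_pos: [0.5602, 0.1169, 0.1413]
tool_rot: [-179.9, 0.1, 53.1]
force: [-4.3, -2.1, 2.2]
grip_width: 0.0177
grasp_force: 45.0
[-0.59884114  1.44116906  0.09125252]
33 [[0.563, 0.13, 0.057], [0.566, 0.127, 0.058], [0.575, 0.12, 0.06], [0.578, 0.124, 0.058], [0.579, 0.113, 0.062], [0.582, 0.113, 0.062], [0.584, 0.119, 0.062], [0.587, 0.122, 0.063], [0.589, 0.123, 0.06], [0.592, 0.125, 0.061], [0.595, 0.125, 0.064]]
```

```bash
python3 - <<'E'
from h import *
np.set_printoptions(linewidth=220)
s=cam("side"); print(s["pixels"][212:232,270:306,2])
for a in (0,.3,.6,-.3):
    th=.047+a; c=np.array([.5595,.117]); f=np.array([np.cos(th),np.sin(th)]); g=np.array([-f[1],f[0]])
    print(a,proj(s,np.array([[*(c+f*d+g*w),h] for d,w,h in((.040,.006,.062),(.040,-.006,.062),(.040,.006,.054),(.013,.013,.078),(-.013,.013,.078),(.013,-.013,.078),(-.013,-.013,.078))])).round(1).tolist())
E
```

```text
[[ 55  54  53  43  41  46  76 127 134 134 135 117 107 131 135 135 139  94  52  77 123 126 125 143 113  58  44  42  41  42  41  42  43  43  43  41]
 [ 61  60  55  46  44  44  78 129 135 134 133  96  79 118 135 132 149  98  53  77 122 125 123 154 106  57  42  40  43  41  45  43  44  42  49  54]
 [ 54  58  51  47  44  45  76 129 134 134 133 118 113 124 134 127 129 101  97  94 123 126 123 153  89  48  43  43  42  44  40  43  41  42  58  61]
 [ 47  50  46  44  43  45  64 128 133 134 133 132 133 134 134 113  86 105 122 115 125 124 125 152 112  84  77  53  44  38  44  51  53  53  56  59]
 [ 47  48  50  46  43  44  54 117 132 132 133 132 131 132 135  95  67 113 119 123 129 126 123 139 128 112 103  63  53  52  51  59  60  58  61  59]
 [ 51  47  48  52  58  73  85 119 134 133 191 200 148 134 134  82  75 120 120 122 125 124 124 128 133 173 120  72  60  60  59  59  60  59  61  61]
 [ 48  48  50  77  97 182 195 203 202 149 184 193 144 134 131  76  90 160 181 171 162 132 125 127 125 165 114  67  61  57  61  59  59  60  60  59]
 [ 49  51  49  93 187 230 234 234 234 209 202 148 133 135 127  70  98 1
[... 1607 characters left out ...]
 126  80  63  73  77  84  86  88  85  83  70  48  43  45  41  42  43  39  41  40  46]
 [ 57  55  62  91 225 235 236 235 236 235 235 235 176  77 113 125  73  63  72  81  85  88  83  84  82  76  52  44  43  42  41  42  43  41  41  41]]
0 [[277.5, 222.4], [277.9, 220.3], [277.5, 224.8], [286.9, 219.3], [296.1, 219.9], [287.7, 214.9], [296.8, 215.4]]
0.3 [[278.3, 224.5], [277.5, 222.4], [278.3, 227.0], [288.4, 220.0], [297.4, 219.2], [286.4, 215.5], [295.3, 214.8]]
0.6 [[280.4, 226.5], [278.3, 224.5], [280.3, 228.9], [290.1, 220.4], [298.2, 218.4], [285.6, 216.4], [293.5, 214.4]]
-0.3 [[278.0, 220.3], [279.6, 218.4], [277.9, 222.7], [285.9, 218.5], [294.5, 220.4], [289.3, 214.4], [297.8, 216.3]]
```

```bash
python3 -m jog '[{"dp":[-0.05,-0.03,0],"twist":-5,"fingers":0.1},{"dp":[-0.1,-0.05,0],"twist":-10,"fingers":0.1},{"dp":[-0.1,-0.05,0],"twist":-16,"fingers":0.1},{"dp":[-0.1,-0.05,0],"twist":-16,"fingers":0.1}]' 60; python3 -c "
from h import *
np.set_printoptions(linewidth=220)
o=env.get_obs();print(o['wrist_torque'])
s=cam('side');print(s['pixels'][206:218,284:300,2]);print(proj(s,o['tool_pos'][None]))"
```

```text
time_s: 44.48
tool_pos: [0.5599, 0.1167, 0.1414]
tool_rot: [-180.0, -0.0, 69.0]
force: [-3.6, -0.8, -0.5]
grip_width: 0.0172
grasp_force: 60.0
[-0.2846306   0.89229745  0.04692385]
[[134 133 133 104 146 182 146 137 147 123  82  53  47  50  70  49]
 [135 133 129 103 149 184 146 137 148 125  87  54  49  77  54  42]
 [133 134 126  95 140 170 144 137 144 122  89  56  51  71  50  41]
 [135 135 131  93 129 125 135 137 144 124  88  60  99  59  42  43]
 [136 133 130  94  97  68 127 136 143 123  90  61  91  55  43  41]
 [133 135 133  92  51  61 127 138 144 124  91  58  44  41  42  43]
 [135 135 140  94  52  61 138 138 150 125 106  60  44  42  43  44]
 [133 131 151 100  51  64 147 154 156 126  96  54  43  44  43  42]
 [133 126 132 104  99  83 149 162 158 126  74  44  45  40  41  43]
 [135 113  84 105 122 115 153 160 158 126 103  83  69  50  43  41]
 [136  97  70 111 121 126 155 161 158 125 120 112  96  62  52  52]
 [134  83  72 159 180 163 158 163 160 127 116 171 139  78  60  61]]
[[292.41090849 197.26625578]]
```

```bash
python3 -m jog '[{"dp":[0,0,-0.5],"twist":0,"fingers":0.1},{"dp":[0,0,-1],"twist":0,"fingers":0.1},{"dp":[0,0,-2.5],"twist":0,"fingers":0.1},{"dp":[0,0,-5],"twist":0,"fingers":0.1},{"dp":[0,0,-8],"twist":0,"fingers":0.1},{"dp":[0,0,-8],"twist":0,"fingers":0.1},{"dp":[0,0,-8],"twist":0,"fingers":0.1}]'; python3 - <<'E'
from to import *
np.set_printoptions(precision=4,suppress=True,linewidth=220)
to(.5599,.1167,.22,69)
o=env.get_obs(); p=o["tool_pos"]; print(o["wrist_torque"])
s=cam("side"); q=cloud(s); t=cam("top")
print(proj(s,np.array([p-[0,0,.01],p-[0,0,.0771]])))
a=proj(s,p[None])[0].astype(int); print(a); print(s["pixels"][a[1]-14:a[1]+24:2,a[0]-18:a[0]+19,2])
# shaft: depth points tip area
k=(q[...,2]>p[2]-.075)&(q[...,2]<p[2]-.01)&(np.hypot(q[...,0]-p[0],q[...,1]-p[1])<.025); r=q[k]; print(len(r))
for lo in (.07,.05,.03): 
    m=r[(r[:,2]<p[2]-lo+.02)&(r[:,2]>p[2]-lo)]; print(lo,len(m),np.median(m,0) if len(m) else 0)
# clamp front again
E
```

```text
time_s: 45.4
tool_pos: [0.5605, 0.1164, 0.2221]
tool_rot: [179.9, -0.0, 68.9]
force: [-0.6, 0.6, -1.6]
grip_width: 0.0173
grasp_force: 60.0
dp [0.0, -0.06, 0.21] twist -0.1 rows 0.0 t 45.4 at [0.5605 0.1164 0.2221] [179.9  -0.   68.9] F [-0.6  0.6 -1.6] g 0.0173
[-0.0736 -0.0601  0.0539]
[[292.9983 173.5975]
 [292.2532 196.0376]]
[293 170]
[[110  95 195 203 203 199 205 206 209 100  45  44  48  55  48  47  46 195 210 209 103  45  43  42  40  40  41  40 193 208 204 204 206 206 148  70  47]
 [109  90 192 202 200 197 202 206 207 208 100  46  51  52  48  45  46 142 161 101  55  44  41  43  41  40  38 147 200 207 205 205 208 208 148  71  48]
 [109 115 191 203 203 200 204 206 208 211 100  43  50  54  56 107  96  92  93  91  58  44  42  42  40  39  39 191 206 208 207 208 208 206 174  83  45]
 [108 115 190 202 198 201 206 208 209 210 100  65 128 157 141 103  95  97  97  91  58  44  38  38  36  37 192 208 206 204 203 203 203 204 171  88  45]
 [107 114 191 201 201 200 205 205 207 203 115 146 159 164 170 169 130 100  92  81  57  44  41  39  40  38 192 205 205 201 198 200 201 199 190  94  46]
 [1
[... 1508 characters left out ...]
[183 186 188 190 192 192 192 192 193 196 196 196 195 195 193 131 147 138 130 121 184 194 195 199 197 195 195 195 195 194 194 194 197 196 198 197 106]
 [170 174 176 181 185 189 190 189 191 193 192 193 197 194 194 161 152 160 144 138 188 196 195 196 197 194 194 194 192 191 193 194 197 196 194 195 105]
 [106 106 106 121 123  95 103 159 171 165 166 165 163 163 152 174 164 162 157 110 184 194 194 191 193 196 196 196 195 193 193 196 194 194 192 193  97]
 [205 204 165 149 149 130 139 152 163 164 165 147 127 124 150 178 164 161 156 143 185 179 167 166 166 159 135 126  78  55  52  49  50 125 135 138  74]]
106
0.07 30 [0.561  0.1189 0.1609]
0.05 34 [0.5618 0.1196 0.1805]
0.03 36 [0.5624 0.1199 0.2024]
```

```bash
python3 - <<'E'
from to import *
np.set_printoptions(precision=1,suppress=True,linewidth=220)
s=cam("side"); o=env.get_obs(); p=o["tool_pos"]; a=proj(s,p[None])[0].astype(int)-[18,14]
for yaw in (53,61,69,77,85,92):
    th=np.radians(yaw); f=np.array([np.cos(th),np.sin(th)]); g=np.array([-f[1],f[0]])
    for off in(0,):
        P=np.array([[*(p[:2]+f*d+g*w),p[2]+.0057] for d,w in((.031,.009),(.031,-.009),(-.031,-.009),(-.031,.009))])
        Q=np.array([[*(p[:2]+f*.0+g*w+f*d),p[2]-.04] for d,w in((.005,.005),(.005,-.005),(-.005,-.005),(-.005,.005))])
        print(yaw,"handle cols",(proj(s,P)-a)[:,0],"row",(proj(s,P)-a)[:,1],"shaft cols",(proj(s,Q)-a)[:,0])
print(o["tool_rot"])
E
```

```text
53 handle cols [12.7  7.8 24.  28.9] row [16.7 14.7  8.7 10.6] shaft cols [18.  15.3 17.9 20.6]
61 handle cols [14.3  8.8 22.5 27.9] row [17.  15.3  8.4 10. ] shaft cols [18.4 15.4 17.5 20.5]
69 handle cols [15.9  9.9 20.9 26.8] row [17.2 15.8  8.2  9.5] shaft cols [18.7 15.5 17.2 20.4]
77 handle cols [17.7 11.2 19.2 25.5] row [17.4 16.3  8.   9.1] shaft cols [19.1 15.6 16.9 20.3]
85 handle cols [19.4 12.6 17.6 24.1] row [17.4 16.7  8.   8.7] shaft cols [19.4 15.8 16.5 20.1]
92 handle cols [20.9 14.  16.2 22.7] row [17.4 17.   8.   8.4] shaft cols [19.6 15.9 16.3 19.9]
[-179.9    0.    68.9]
```

```bash
python3 - <<'E'
from to import *
np.set_printoptions(precision=3,suppress=True,linewidth=220)
s=cam("side"); q=cloud(s)
for v in range(178,226,2): print(v,s["pixels"][v,286:300,2],q[v,292])
t=cam("top"); P=np.array([[382,237],[283,226],[290,212]])
# initial arm from j1: head hole centre, arm end corners guess at (278,215)-(278,245)
u=(np.array([382,280,280.])+.5)/6-.5+235; v=(np.array([237,213,243.])+.5)/6-.5+175
print(onz(t,u[:1],v[:1],.078), onz(t,u[1:],v[1:],.062))
E
```

```text
178 [ 82  83  81  83  81 129 137 145 125  90  79  81  80  80] [0.562 0.121 0.201]
180 [ 89  88  90  82  82 128 136 146 124  89  81  81  80  83] [0.562 0.12  0.195]
182 [197 194 192 179 177 144 137 144 125 158 165 166 162 164] [0.562 0.116 0.187]
184 [196 195 195 191 190 148 139 134 121 184 192 195 194 194] [0.562 0.121 0.183]
186 [195 197 195 193 191 157 139 143 124 184 194 196 199 198] [0.562 0.119 0.176]
188 [194 196 194 194 109 150 161 159 128 185 196 196 198 197] [0.561 0.12  0.171]
190 [165 163 162 152 115 153 163 164 128 187 195 193 192 192] [0.561 0.123 0.166]
192 [147 128 124 151 147 158 160 163 128 139 170 167 166 164] [0.561 0.119 0.159]
194 [123 158 209 230 161 157 161 162 145 120 115 119  97  89] [0.561 0.121 0.153]
196 [175 217 233 238 214 202 152 158  95  61 102 112 114  78] [0.561 0.115 0.144]
198 [222 234 238 239 228 172 154 183 142 110  85  71  65  55] [ 0.586 -0.11   0.024]
200 [237 238 239 214 166 156 154 142 101  81  69  63  51  50] [ 0.585 -0.106  0.019]
202 [221 221 182 158 156 155 137  97  87  73  67  50  50  51] [ 0.582 -0.074  0.028]
204 [134 107 143 154 154 
[... 259 characters left out ...]
 53  59  79  64  94  59  45  48] [ 0.578 -0.047  0.013]
212 [142  95  55  46  52  54  52  61  97  60  53  55  53  56] [ 0.578 -0.048  0.005]
214 [130 103 115  80  68  52  58  90  69  62  59  59  59  63] [ 0.577 -0.042  0.001]
216 [ 69 148 210 208 211 221 219 210 208 200 164  84  53  53] [0.56  0.107 0.077]
218 [ 93 185 216 192 185 186 184 181 182 211 159  72  45  52] [0.56  0.11  0.072]
220 [112 171 181 180 180 178 181 182 184 186 128  61  50  50] [0.558 0.123 0.073]
222 [107 164 173 174 172 172 174 175 174 173 114  57  43  45] [0.557 0.129 0.07 ]
224 [ 78 129 135 140 143 146 148 154 160 158 102  53  43  42] [0.557 0.126 0.062]
[[0.558 0.117 0.078]] [[0.573 0.156 0.062]
 [0.561 0.156 0.062]]
```

```bash
python3 - <<'E'
from to import *
np.set_printoptions(precision=3,suppress=True)
for n in("side","top"):
    q=cloud(cam(n)).reshape(-1,3); k=(q[:,0]>.64)&(q[:,0]<.82)&(q[:,1]>-.05)&(q[:,1]<.3)&(q[:,2]>.1)&(q[:,2]<.75); p=q[k]
    for z in np.arange(.1,.75,.1):
        b=p[(p[:,2]>z)&(p[:,2]<z+.1)]
        if len(b)>3: print(n,round(z,1),len(b),b.min(0),b.max(0))
to(.6716,.1219,.2,172.9)
E
```

```text
side 0.2 750 [ 0.64  -0.05   0.217] [0.819 0.121 0.3  ]
side 0.3 687 [ 0.64 -0.05  0.3 ] [0.82  0.126 0.382]
side 0.4 4 [ 0.817 -0.049  0.478] [ 0.82  -0.048  0.491]
side 0.5 265 [ 0.806 -0.05   0.504] [0.82  0.3   0.559]
top 0.2 398 [ 0.7   -0.05   0.253] [ 0.765 -0.015  0.3  ]
top 0.3 265 [ 0.744 -0.05   0.3  ] [ 0.779 -0.005  0.323]
dp [4.54, 10.23, 2.11] twist -104.0 rows 9.7 t 45.8 at [0.56  0.116 0.221] [-180.     0.    68.9] F [ 0.1  0.4 -2. ] g 0.0179
```

```bash
python3 -m jog '[{"dp":[0,0.5,0],"twist":-10.5,"fingers":0.1},{"dp":[0,1,0],"twist":-21,"fingers":0.1},{"dp":[0.5,2,0],"twist":-31.5,"fingers":0.1},{"dp":[1,3,0],"twist":-42,"fingers":0.1},{"dp":[1.5,4,0],"twist":-52.5,"fingers":0.1},{"dp":[2.2,5.5,0],"twist":-63,"fingers":0.1},{"dp":[3,7,0],"twist":-73.5,"fingers":0.1},{"dp":[3.8,8.5,0],"twist":-84,"fingers":0.1}]'; python3 -m jog '[{"dp":[0,0,0],"twist":-10,"fingers":0.1},{"dp":[0,0,0],"twist":-20,"fingers":0.1},{"dp":[0,0,0],"twist":-20,"fingers":0.1}]';python3 to.py .6716 .1219 .175 172.9
```

```text
time_s: 46.75
tool_pos: [0.6536, 0.121, 0.2212]
tool_rot: [-180.0, -0.0, 153.2]
force: [0.9, 0.7, -1.5]
grip_width: 0.0177
grasp_force: 60.0
time_s: 47.12
tool_pos: [0.6531, 0.1212, 0.221]
tool_rot: [180.0, -0.1, 172.8]
force: [-0.2, 0.3, -1.3]
grip_width: 0.0176
grasp_force: 60.0
dp [-1.83, 0.3, 4.6] twist -0.1 rows 0.8 t 47.1 at [0.6531 0.1212 0.221 ] [ 1.800e+02 -1.000e-01  1.728e+02] F [-0.2  0.3 -1.3] g 0.0176
[ 3.000e-02 -4.724e+01 -1.754e+01 -2.712e+01  7.000e-02  1.200e-01
  5.600e-01]
```

```bash
python3 -m jog '[{"dp":[-1,0.15,1],"twist":0,"fingers":0.1},{"dp":[-1.83,0.3,3],"twist":0,"fingers":0.1},{"dp":[-1.83,0.3,5.5],"twist":0,"fingers":0.1},{"dp":[-1.83,0.3,6.3],"twist":0,"fingers":0.1},{"dp":[-1.83,0.3,6.3],"twist":0,"fingers":0.1},{"dp":[-1.83,0.3,6.3],"twist":0,"fingers":0.1}]';python3 to.py .6716 .1219 .141 172.9
```

```text
time_s: 47.88
tool_pos: [0.672, 0.1223, 0.1595]
tool_rot: [180.0, 0.1, 172.9]
force: [-0.4, 0.1, -0.8]
grip_width: 0.0176
grasp_force: 60.0
dp [0.04, -0.05, 1.85] twist 0.0 rows 0.3 t 47.9 at [0.672  0.1223 0.1595] [1.800e+02 1.000e-01 1.729e+02] F [-0.4  0.1 -0.8] g 0.0176
[  0.08 -50.18 -18.24 -25.5    0.     0.1   -0.  ]
```

```bash
python3 -m jog '[{"dp":[0.04,-0.05,0.4],"twist":0,"fingers":0.1},{"dp":[0.04,-0.05,0.7],"twist":0,"fingers":0.1},{"dp":[0.04,-0.05,1],"twist":0,"fingers":0.1},{"dp":[0.04,-0.05,1],"twist":0,"fingers":0.1}]'; python3 -m jog '[{"dp":[0,0,0.3],"twist":0,"fingers":0.1},{"dp":[0,0,0.6],"twist":0,"fingers":0.1},{"dp":[0,0,0.85],"twist":0,"fingers":0.1},{"dp":[0,0,0.85],"twist":0,"fingers":0.1}]'
```

```text
time_s: 48.38
tool_pos: [0.671, 0.1214, 0.1483]
tool_rot: [-180.0, -0.0, 172.9]
force: [0.4, 0.1, -1.3]
grip_width: 0.0174
grasp_force: 60.0
time_s: 48.88
tool_pos: [0.671, 0.1215, 0.1398]
tool_rot: [-180.0, -0.0, 172.9]
force: [-0.2, -0.2, -1.8]
grip_width: 0.0175
grasp_force: 60.0
```

```bash
cat > tq.py <<'E'
from h import *
o=env.get_obs();print("tau",o['wrist_torque'].round(2),o["tool_rot"].round(1)[2],o["force"].round(1),o["tool_pos"].round(4))
E
python3 -m jog '[{"dp":[0,0,0],"twist":8,"fingers":0.1},{"dp":[0,0,0],"twist":16,"fingers":0.1},{"dp":[0,0,0],"twist":24,"fingers":0.1},{"dp":[0,0,0],"twist":32,"fingers":0.1},{"dp":[0,0,0],"twist":40,"fingers":0.1},{"dp":[0,0,0],"twist":40,"fingers":0.1}]' >/dev/null; python3 tq.py; python3 -m jog '[{"dp":[0,0,0],"twist":8,"fingers":0.1},{"dp":[0,0,0],"twist":16,"fingers":0.1},{"dp":[0,0,0],"twist":24,"fingers":0.1},{"dp":[0,0,0],"twist":32,"fingers":0.1},{"dp":[0,0,0],"twist":40,"fingers":0.1},{"dp":[0,0,0],"twist":50,"fingers":0.1},{"dp":[0,0,0],"twist":50,"fingers":0.1}]'>/dev/null; python3 tq.py; for i in 1 2 3 ; do python3 -m jog '[{"dp":[0,0,0],"twist":3,"fingers":0.1},{"dp":[0,0,0],"twist":5,"fingers":0.1},{"dp":[0,0,0],"twist":5,"fingers":0.1}]'>/dev/null; python3 tq.py; done
```

```text
tau [ 0.08 -0.29  0.09] 133.0 [ 0.6 -0.4 -1.9] [0.6712 0.1217 0.1402]
tau [-0.11 -0.22  0.11] 83.2 [ 0.4  0.  -1.7] [0.6712 0.1216 0.1402]
tau [-0.06 -0.21  0.12] 78.1 [ 0.2 -0.2 -0.7] [0.6712 0.1215 0.1402]
tau [-0.16 -0.21  0.12] 73.0 [ 0.7  0.4 -0.4] [0.6712 0.1215 0.1402]
tau [-0.19 -0.18  0.14] 68.0 [ 0.8 -0.7 -0.5] [0.6712 0.1215 0.1402]
```

```bash
cat > arm.py <<'E'
from h import *
import sys
np.set_printoptions(linewidth=220,precision=1,suppress=True)
def arm(which):
    s=cam("side"); c0=np.array([.6154,.1176]); th0=.043; sg=-1 if which=="front" else 1
    c=c0+sg*.056*np.array([np.cos(th0),np.sin(th0)]); base=th0+(0 if sg<0 else np.pi)
    for a in (-.2,0,.1,.2,.4):
        th=base+a; f=np.array([np.cos(th),np.sin(th)]); g=np.array([-f[1],f[0]])
        print(a,"end top (2), end bottom(2), head top corners",proj(s,np.array([[*(c+f*d+g*w),h] for d,w,h in((.040,.006,.062),(.040,-.006,.062),(.040,.006,.054),(.040,-.006,.054),(.013,.013,.078),(-.013,.013,.078),(.013,-.013,.078),(-.013,-.013,.078))])).tolist())
    e=proj(s,np.array([[*(c+.03*np.array([np.cos(base),np.sin(base)])),.06]]))[0].astype(int)
    u0,v0=e[0]-14,e[1]-10; print(u0,v0); print(s["pixels"][v0:v0+18,u0:u0+28,2])
arm(sys.argv[1])
E
python3 arm.py back
```

```text
-0.2 end top (2), end bottom(2), head top corners [[266.78356909663444, 220.64281196720742], [265.3969289878637, 222.62755376504165], [266.7804981629042, 223.06388376379903], [265.39822402429763, 225.06263207744325], [258.7025139173515, 213.13203423394742], [250.2366537045, 211.70685063902513], [255.53355586271348, 217.31842873839693], [246.9311516002776, 215.84399429417337]]
0 end top (2), end bottom(2), head top corners [[267.02156736045004, 219.25388497620975], [266.4623599336566, 221.31235116096278], [267.01776961175375, 221.66523126883936], [266.4602923287761, 223.73813200878075], [258.05164471895466, 212.6091586987797], [249.12775387234427, 212.02475355214872], [256.6576662324992, 216.9854725345017], [247.5668062583688, 216.38192095566308]]
0.1 end top (2), end bottom(2), head top corners [[266.9295826975943, 218.56351683167756], [266.78930776942826, 220.62748591583744], [266.9260810696583, 220.97004998395744], [266.786219000741, 223.04845008600958], [257.64831742328494, 212.37505825501512], [248.62461912693476, 212.22138829378977], [257.1635341998429, 216.78058208589138], [247
[... 2174 characters left out ...]
 196 232]
 [115 115 128 128 128 136 133 123  98  93  97  97 100 100 102 105  85  83 102  63  49  52  49  50 101 194 232 235]
 [ 68  83  87  87  86  87  84  72  65  62  63  70  96 103  83  72  88  95 105  64  50  50  52  49 147 229 235 235]
 [ 68  80  79  82  83  78  86  74  56  48  48 143 192 201 196 193 196 141 111  63  50  50  51  51 177 230 235 236]
 [ 70  72  80  84  82  81  85  74  57  48  47 177 231 235 237 237 236 162 111  64  48  49  49  49 176 231 236 236]
 [ 73  79  85  87  84  88  86  77  59  50  71 208 232 235 238 237 236 163 114  63  49  48  51  48 176 230 237 237]
 [ 72  81  87  90  90  88  85  81  61  48  85 224 233 236 237 237 235 161 113  62  50  49  49  50 205 233 236 237]]
```

```bash
python3 -m jog '[{"dp":[0,0,0],"twist":4,"fingers":0.1},{"dp":[0,0,0],"twist":8,"fingers":0.1},{"dp":[0,0,0],"twist":12,"fingers":0.1},{"dp":[0,0,0],"twist":12,"fingers":0.1}]'; python3 tq.py; python3 arm.py back | tail -12; python3 -c "
from h import *
s=cam('side'); print(s['pixels'][203:213,250:262,2]); p=env.get_obs()['tool_pos']; print(proj(s,p[None]-[0,0,.05]))"
```

```text
time_s: 52.18
tool_pos: [0.6712, 0.1214, 0.1402]
tool_rot: [180.0, 0.0, 56.0]
force: [0.5, -0.7, -0.6]
grip_width: 0.0176
grasp_force: 60.0
tau [-0.2  -0.22  0.11] 56.0 [ 0.5 -0.7 -0.6] [0.6712 0.1214 0.1402]
 [202 181 186 189 180 184 185 136 122  70  58  60  59  65 127 136 136 139  96  55  51  47  46  48  44  47  46  57]
 [187 191 192 192 180 194 201 157 118  70  52  58  57  96 130 136 137 137 122  65  47  49  49  46  50  58  61  81]
 [178 178 177 175 165 174 178 164 115  66  47  55  52 105 133 135 138 136 136  73  50  51  49  50  76  97 109 120]
 [178 178 178 175 176 178 176 165 110  66  62  61  55  92 109 117 120 126 122  67  48  50  49  50  96 124 134 136]
 [177 178 178 179 175 176 178 164 100  70  69  65  66  72  74  82  85  93 104  61  50  49  50  47 101 131 134 198]
 [161 160 168 168 167 174 177 164  97  75  72  73  75  72  74  73  73  73 101  62  49  48  49  49 100 133 196 231]
 [115 115 125 127 126 135 134 123  83  74  76  76  77  75  77  76  76  78 103  65  48  52  49  50 101 193 231 235]
 [ 74  88  87  86  87  86  82  72  64  61  60  71  94  87  67  65  64  92 107  64  51 
[... 330 characters left out ...]
51 113  64  49  48  51  50 176 230 237 236]
 [ 72  80  88  91  90  88  83  79  60  49  87 189 150 135 198 206 232 161 111  63  50  50  48  50 207 233 236 237]]
[[150 138 138 133 150 131 122 203 216 213 210 193]
 [148 138 138 132 152  80  46 182 213 218 210 190]
 [138 136 138 131 141  74  45 120 153 162 150 135]
 [124 133 137 131 130  93  53  45  46  45  45  47]
 [129 134 139 133 129 121 123  74  47  48  48  47]
 [138 133 138 131 132 130 143 115  62  48  47  46]
 [142 135 137 132 129 131 132 133  79  45  46  47]
 [144 134 135 130 128 119 131 134  88  50  48  43]
 [127 132 137 130 132 107 132 135  86  50  45  45]
 [118 129 144 135 131 106 125 129  78  49  43  43]]
[[252.74385997 210.96820498]]
```

```bash
python3 -m jog '[{"dp":[0,0,0],"twist":-6,"fingers":0.1},{"dp":[0,0,0],"twist":-11,"fingers":0.1},{"dp":[0,0,0],"twist":-16,"fingers":0.1},{"dp":[0,0,0],"twist":-16,"fingers":0.1}]'>/dev/null; python3 tq.py;  python3 -m jog '[{"dp":[0,0,-0.5],"twist":0,"fingers":0.1},{"dp":[0,0,-1],"twist":0,"fingers":0.1},{"dp":[0,0,-2.5],"twist":0,"fingers":0.1},{"dp":[0,0,-5],"twist":0,"fingers":0.1},{"dp":[0,0,-8],"twist":0,"fingers":0.1},{"dp":[0,0,-8],"twist":0,"fingers":0.1}]'; python3 tq.py; python3 arm.py back | tail -19;python3 to.py .5763 .3778 .22 182.5
```

```text
tau [-0.17 -0.16 -0.08] 71.9 [ 0.9 -0.4 -0.2] [0.6712 0.1215 0.1402]
time_s: 53.52
tool_pos: [0.6722, 0.123, 0.2238]
tool_rot: [179.8, -0.2, 71.9]
force: [0.6, 0.6, -1.2]
grip_width: 0.0177
grasp_force: 60.0
tau [ 0.04 -0.07 -0.03] 71.9 [ 0.6  0.6 -1.2] [0.6722 0.123  0.2238]
249 210
[[152 150 145 124  98 127 134 134 136  88  51  48  50  56  55  94 133 138 137 103  63  56  54  57  53  49  47  79]
 [135 127 111  92  91 126 133 136 136  90  58  53  56  59  62 111 133 120 115  72  58  55  56  56  50  45  48  79]
 [142 133 126 123 154 170 171 173 149  86  56  53  60  59  69 122 135 108  77  57  56  56  56  55  49  45  47  80]
 [192 188 193 208 224 229 218 214 163  84  50  45  53  55  69 129 137 127  99  60  56  58  63  58  46  47  48 110]
 [217 219 207 213 217 220 219 222 168  83  47  49  48  47  88 130 138 140 109  62  56  56  58  55  49  48  49 126]
 [216 200 185 179 177 180 195 219 173  88  48  48  46  46 117 134 139 139  99  59  51  49  51  50  45  45  50 104]
 [215 202 199 197 197 196 200 212 175  86  47  47  46  58 127 136 138 140  97  59  51  51  50  47  45  47  49  81]
 [197 201 
[... 779 characters left out ...]
49 230 236 235]
 [ 68  76  81  81  84  82  90  75  59  51  52 144 228 235 237 237 237 236 146  65  53  51  51  50 179 231 236 235]
 [ 66  72  79  84  80  83  86  79  59  52  47 180 231 235 238 237 236 235 146  62  51  50  52  49 177 232 236 237]
 [ 70  78  86  88  84  89  86  81  64  52  72 208 233 237 238 238 235 209 130  64  52  50  50  50 177 230 237 238]
 [ 71  82  87  90  90  89  86  82  64  50  91 226 235 236 238 238 236 162 113  66  49  48  53  51 209 234 238 237]]
dp [21.34, -16.95, 0.16] twist -110.6 rows 10.3 t 53.6 at [0.6713 0.1224 0.2216] [ 1.799e+02 -1.000e-01  7.190e+01] F [-0.7 -0.1 -1.3] g 0.0177
[ 4.000e-02 -5.225e+01 -1.153e+01 -3.132e+01 -8.000e-02 -2.000e-02
  0.000e+00]
```

```bash
python3 arm.py front | tail -20 | cut -c1-125
```

```text
0.4 end top (2), end bottom(2), head top corners [[278.9570331452349, 224.84858543355452], [277.7414008342651, 222.7867995496
267 211
[[116  73  56  56  55  55  48  43  49  79 130 198 234 238 238 236 237 237 236 174 108  68  62  58  57  54  59  81]
 [ 77  57  55  56  56  55  47  44  48  80 130 230 238 237 216 193 233 237 238 185 112  66  62  56  58  56  60 101]
 [ 97  59  56  60  62  55  47  48  48  78 179 232 238 237 164 123 213 237 230 202 117  69  63  60  60  63  96  96]
 [106  63  56  57  59  54  46  46  50 107 222 237 237 236 209 201 223 236 212 171 147 172 110  84  67  63  93  70]
 [ 99  58  52  50  53  52  45  45  49 104 228 237 237 236 236 236 237 238 179 113 174 219 184 174 171 171 171 174]
 [ 98  59  51  51  52  50  47  46  51  81 217 236 237 236 235 236 237 238 153  86 203 221 212 216 223 222 213 211]
 [120  69  51  50  51  50  53  60  76  94 218 237 237 236 235 237 237 237 136 112 218 223 197 196 207 202 193 190]
 [135  74  52  52  51  52  75  99 185 200 234 237 237 235 236 236 237 229 120 161 219 222 196 190 188 189 184 185]
 [119  69  53  50  52  51  97 191 231 236 237 
[... 404 characters left out ...]
 176 177]
 [132  67  51  52  51  48 149 228 236 236 204 127 106 108 110 110 108 110 110  99 167 177 177 177 179 178 178 177]
 [147  65  53  51  52  50 178 231 236 236 225 129  82  81  84  94  95  89  90  77 130 140 143 146 150 150 154 163]
 [145  66  51  50  51  50 177 231 236 236 236 206 160 153 187 198 146  78 142 171 105  84  91 100 103 105 112 118]
 [131  64  51  51  50  49 175 232 237 238 236 237 225 223 234 238 169  76 207 208 108  73  80  84  92  92  87  76]
 [114  64  52  51  50  51 207 234 237 238 237 237 237 236 236 237 145  67 223 181  90  70  81  84  91  92  86  75]
 [133  67  52  51  51  49 226 236 238 237 238 237 238 237 236 237 128  75 221 150  77  75  80  86  89  90  87  83]]
```

```bash
python3 -m jog '[{"dp":[0,0,3],"twist":0,"fingers":0.1},{"dp":[0,0,6],"twist":0,"fingers":0.1},{"dp":[0,0,7],"twist":0,"fingers":0.1},{"dp":[0,0,7.6],"twist":0,"fingers":0.1},{"dp":[0,0,7.9],"twist":0,"fingers":0.1},{"dp":[0,0,7.9],"twist":0,"fingers":0.1}]'; python3 tq.py; python3 -m jog '[{"dp":[0,0,0],"twist":4,"fingers":0.1},{"dp":[0,0,0],"twist":4,"fingers":0.1}]'>/dev/null; python3 tq.py; python3 -m jog '[{"dp":[0,0,0],"twist":4,"fingers":0.1},{"dp":[0,0,0],"twist":4,"fingers":0.1}]'>/dev/null; python3 tq.py;python3 -m jog '[{"dp":[0,0,0],"twist":4,"fingers":0.1},{"dp":[0,0,0],"twist":4,"fingers":0.1}]'>/dev/null; python3 tq.py;python3 -m jog '[{"dp":[0,0,0],"twist":4,"fingers":0.1},{"dp":[0,0,0],"twist":8,"fingers":0.1},{"dp":[0,0,0],"twist":8,"fingers":0.1}]'>/dev/null; python3 tq.py; python3 arm.py back|tail -10
```

```text
time_s: 54.38
tool_pos: [0.6719, 0.1221, 0.1442]
tool_rot: [179.8, -0.1, 71.9]
force: [-2.0, -1.7, 13.3]
grip_width: 0.0175
grasp_force: 59.9
tau [-0.25  0.54  0.02] 71.9 [-2.  -1.7 13.3] [0.6719 0.1221 0.1442]
tau [-0.28  0.52  0.13] 67.9 [-1.8 -0.6 13.6] [0.6719 0.122  0.1442]
tau [-0.25  0.6   0.18] 63.9 [-2.7 -1.7 13.2] [0.6719 0.122  0.1442]
tau [-0.32  0.54  0.13] 59.9 [-2.4 -0.  12.4] [0.672  0.122  0.1441]
tau [-0.33  0.51  0.08] 51.9 [-2.3 -0.8 12.5] [0.672  0.1218 0.144 ]
 [180 178 176 178 165 163 147 136 101  58  58  57  54 107 132 136 138 138 136  73  50  48  51  49  76  97 108 120]
 [178 179 178 175 176 178 152 134  97  65  66  61  56  94 111 116 119 126 121  68  49  48  51  48  95 123 134 134]
 [175 177 178 178 177 176 149 136  93  73  70  67  62  73  77  84  87  92 104  63  50  51  53  48 100 130 135 136]
 [161 160 169 168 167 173 150 137  90  75  74  74  73  72  74  74  70  72 102  63  50  49  50  48 102 130 196 206]
 [115 114 126 126 126 135 117 105  82  74  76  76  78  76  75  76  74  81 104  65  49  52  50  46 102 194 232 234]
 [ 73  86  86  86  85  88  82  69  63  60  59  70  93  86  67  63  66  92 106  64  48  48  50  47 149 229 235 235]
 [ 67  82  81  80  82  80  85  74  57  47  45  87 120 119 111 108 108 122 110  64  51  50  51  48 176 230 235 235]
 [ 70  71  80  81  82  81  84  73  57  47  46 103 130 136 136 137 137 195 130  63  50  49  51  48 177 231 235 236]
 [ 70  77  86  90  85  88  86  72  55  47  57 116 132 134 137 198 207 197 129  63  49  49  50  49 176 231 237 236]
 [ 69  80  86  90  89  88  83  70  55  50  63 127 193 206 209 233 235 161 112  63  48  49  49  47 207 233 237 237]]
```

```bash
python3 -m jog '[{"dp":[0,0,-0.5],"twist":0,"fingers":0.1},{"dp":[0,0,-1],"twist":0,"fingers":0.1},{"dp":[0,0,-2.5],"twist":0,"fingers":0.1},{"dp":[0,0,-5],"twist":0,"fingers":0.1},{"dp":[0,0,-8],"twist":0,"fingers":0.1},{"dp":[0,0,-8],"twist":0,"fingers":0.1},{"dp":[0,0,-8],"twist":0,"fingers":0.1}]'; python3 tq.py; python3 arm.py back|tail -10; python3 - <<'E'
from to import *
np.set_printoptions(precision=1,suppress=True,linewidth=220)
s=cam("side"); q=cloud(s); p=env.get_obs()["tool_pos"]; a=proj(s,p[None])[0].astype(int)-[18,14]
for yaw in (52,60,68,76,84,92,100):
    th=np.radians(yaw); f=np.array([np.cos(th),np.sin(th)]); g=np.array([-f[1],f[0]])
    P=np.array([[*(p[:2]+f*d+g*w),p[2]+.0057] for d,w in((.031,.009),(.031,-.009),(-.031,-.009),(-.031,.009))]); print(yaw,(proj(s,P)-a)[:,0],(proj(s,P)-a)[:,1])
print(s["pixels"][a[1]:a[1]+50:2,a[0]:a[0]+36,2])
print(proj(s,(p-[0,0,.0771])[None])-a)
E
```

```text
time_s: 56.42
tool_pos: [0.6704, 0.1213, 0.22]
tool_rot: [-179.9, 0.1, 51.9]
force: [0.4, -0.1, -0.9]
grip_width: 0.0177
grasp_force: 60.0
tau [-0.04  0.01 -0.06] 51.9 [ 0.4 -0.1 -0.9] [0.6704 0.1213 0.22  ]
 [179 180 178 178 165 176 178 164 108  62  48  47  48 104 132 137 141 137 137  72  51  50  51  51  76  98 185 200]
 [177 181 178 178 179 177 179 164 105  68  63  57  56 105 126 129 130 132 124  70  50  51  50  52  95 191 233 236]
 [178 179 179 178 178 178 178 164 114  77  73  89  93 109 114 116 115 112 152  84  50  54  51  49 102 226 236 236]
 [163 162 170 170 169 175 177 164 120  99  84  97 112 116 116 116 117 116 182  94  49  51  53  49 101 226 236 236]
 [118 116 127 126 129 137 135 125  99  97  88  88 101 105 106 106 106 108 145  81  51  51  51  49 102 226 236 236]
 [ 75  88  88  88  88  90  84  72  66  65  67  74 101  93  79  75  76  99 109  63  49  50  52  48 149 230 236 236]
 [ 69  80  80  82  84  81  87  73  56  47  50 142 194 198 195 193 193 200 130  67  50  48  53  50 176 232 236 236]
 [ 71  74  80  83  80  83  86  73  58  47  50 180 231 236 237 238 236 236 147  66  50  
[... 3578 characters left out ...]
  81  78  95  84  66 119 141 110 109 137 145 149 180 209 233 240 241 235 199 140 110 140 156 136]
 [146 137 138 124  80  64  57  61  80 104 143 113  91  79  65 124 197 194 191 172 193 159 172 150 209 237 240 239 223 169 109 114 151 160 159 148]
 [137 116  75  51  46  47  73  76  82  75  89  87  57  53  51  74 120 128 125 138 157 161 160 211 221 224 225 208 151 117 144 159 179 183 173 168]
 [ 69  48  44  47  46  42  46  53  55  56  57  49 131 182 162 161 163 172 156 167 159  80  48 200 217 217 217 203 157 156 160 152 130 160 157 170]
 [ 46  45  43  46  47  48  45  56  56  57  57  52  62  78 121 129 133 139 141 145 152 190 195 214 217 216 212 198 159 195 196 161 153 202 210 212]]
[[18.8 40.5]]
```

```bash
python3 to.py .5598 .1165 .2 94; python3 -m jog '[{"dp":[-1,-2,0],"twist":-10,"fingers":0.1},{"dp":[-3,-4,0],"twist":-20,"fingers":0.1},{"dp":[-5,-6.5,0],"twist":-30,"fingers":0.1},{"dp":[-7.2,-8.4,0],"twist":-40,"fingers":0.1},{"dp":[-7.2,-8.4,0],"twist":-42,"fingers":0.1},{"dp":[-7.2,-8.4,0],"twist":-42,"fingers":0.1}]'; python3 to.py .5598 .1165 .16 94
```

```text
dp [-7.17, -8.41, 1.94] twist -42.1 rows 3.9 t 56.5 at [0.6702 0.1211 0.2194] [-1.799e+02  1.000e-01  5.190e+01] F [ 0.4  0.1 -0.5] g 0.0179
[-1.000e-01 -5.194e+01 -1.023e+01 -3.083e+01 -7.000e-02 -5.000e-02
 -0.000e+00]
time_s: 57.28
tool_pos: [0.5609, 0.1161, 0.2207]
tool_rot: [-180.0, 0.0, 93.8]
force: [-0.4, 0.4, -0.9]
grip_width: 0.0177
grasp_force: 60.0
dp [0.05, -0.11, 6.07] twist -0.2 rows 1.0 t 57.3 at [0.5609 0.1161 0.2207] [-180.     0.    93.8] F [-0.4  0.4 -0.9] g 0.0177
[-2.000e-02 -3.443e+01 -7.650e+00 -3.051e+01 -1.200e-01  7.000e-02
  1.300e-01]
```

```bash
python3 -m jog '[{"dp":[0.05,-0.1,3],"twist":0,"fingers":0.1},{"dp":[0.05,-0.1,5.5],"twist":0,"fingers":0.1},{"dp":[0.05,-0.1,6.4],"twist":0,"fingers":0.1},{"dp":[0.05,-0.1,6.9],"twist":0,"fingers":0.1},{"dp":[0.05,-0.1,7.3],"twist":0,"fingers":0.1},{"dp":[0.05,-0.1,7.3],"twist":0,"fingers":0.1}]';  python3 -m jog '[{"dp":[0,0,0.3],"twist":0,"fingers":0.1},{"dp":[0,0,0.6],"twist":0,"fingers":0.1},{"dp":[0,0,0.6],"twist":0,"fingers":0.1}]'; python3 tq.py
```

```text
time_s: 58.02
tool_pos: [0.5599, 0.1172, 0.1485]
tool_rot: [180.0, 0.0, 93.9]
force: [0.2, -0.6, -0.6]
grip_width: 0.0177
grasp_force: 60.0
time_s: 58.4
tool_pos: [0.5594, 0.1169, 0.1419]
tool_rot: [-180.0, 0.0, 93.9]
force: [-0.3, 0.3, -0.5]
grip_width: 0.0176
grasp_force: 60.0
tau [-0.03 -0.12 -0.03] 93.9 [-0.3  0.3 -0.5] [0.5594 0.1169 0.1419]
```

Inserted cleanly; now turn clockwise gently, logging torque.

```bash
python3 -m jog '[{"dp":[0,0,0],"twist":5,"fingers":0.1},{"dp":[0,0,0],"twist":10,"fingers":0.1},{"dp":[0,0,0],"twist":10,"fingers":0.1}]'>/dev/null; python3 tq.py; for i in 1 2 3 4; do python3 -m jog '[{"dp":[0,0,0],"twist":3,"fingers":0.1},{"dp":[0,0,0],"twist":3,"fingers":0.1},{"dp":[0,0,0],"twist":3,"fingers":0.1}]'>/dev/null; python3 tq.py; done; python3 arm.py front | tail -7
```

```text
tau [-0.13  0.03  0.01] 84.0 [-0.1 -0.5 -0.9] [0.5595 0.117  0.1422]
tau [-0.22  0.16  0.01] 81.0 [-0.3 -0.2 -0.4] [0.5594 0.1169 0.1421]
tau [-0.34  0.27 -0.02] 78.0 [-1.2 -1.2 -0.8] [0.5593 0.1169 0.142 ]
tau [-0.42  0.45  0.  ] 75.0 [-2.1 -1.1 -0.2] [0.5593 0.1169 0.142 ]
tau [-0.57  0.51  0.04] 72.0 [-1.5 -1.1 -0.9] [0.5593 0.1169 0.142 ]
 [142  78  47  49  50  46  99 223 232 233 219 138 111 113 113 112 111  99  95  93 162 174 173 172 172 173 175 172]
 [103  63  48  49  50  48 145 226 233 233 201 122 104 106 107 107 105 106 107  96 163 172 171 173 174 176 173 173]
 [127  63  50  52  48  47 174 228 233 233 222 127  79  78  80  93  91  85  87  73 128 136 139 141 146 146 151 160]
 [141  62  47  50  47  47 174 229 234 234 233 201 158 149 183 193 142  73  87 105  86  83  90  97  99 101 109 115]
 [126  64  46  51  51  48 175 228 235 235 233 234 222 219 231 235 164  72 110 123  77  71  75  81  89  91  86  72]
 [110  65  50  48  50  48 202 232 234 234 235 235 235 233 233 234 141  64 122 113  70  68  77  83  88  91  84  75]
 [129  64  49  49  48  47 223 234 235 234 235 235 235 234 234 234 123  69 122 101  65  70  77  84  86  86  86  80]]
```

```bash
for i in 1 2 3 4; do python3 -m jog '[{"dp":[0,0,0],"twist":3,"fingers":0.1},{"dp":[0,0,0],"twist":3,"fingers":0.1},{"dp":[0,0,0],"twist":3,"fingers":0.1}]'>/dev/null; python3 tq.py; python3 arm.py front | tail -5|head -3|cut -c 1-90; done
```

```text
tau [-0.63  0.62  0.02] 69.0 [-2.2 -2.6 -1.1] [0.5594 0.1169 0.142 ]
 [129  63  50  50  47  46 173 228 233 232 222 125  78  76  80  89  90  85  90  76 129 137 
 [143  64  48  49  50  48 173 229 233 233 233 201 158 150 184 193 145  73  86 103  86  81 
 [128  63  49  49  49  47 173 229 235 234 234 234 222 220 231 236 165  72 112 123  78  69 
tau [-0.75  0.72  0.1 ] 66.0 [-2.5 -2.6 -1.9] [0.5594 0.117  0.142 ]
 [127  63  50  50  47  48 173 229 233 234 220 125  77  77  76  89  91  84  92  75 127 136 
 [142  63  50  50  50  48 174 228 235 234 233 202 188 188 188 193 143  73  92 104  85  81 
 [128  63  49  49  49  49 174 228 234 234 235 235 233 233 233 234 166  73 112 123  77  70 
tau [-0.77  0.76  0.09] 63.0 [-2.4 -1.8 -2.7] [0.5594 0.117  0.142 ]
 [128  61  50  50  50  48 174 228 233 232 221 124  77  75  73  86  92  82  90  77 129 135 
 [142  63  51  48  49  47 174 228 234 233 233 203 190 186 188 193 142  73  88 105  84  84 
 [125  62  49  50  50  47 173 229 234 234 234 234 233 233 233 234 165  73 110 123  77  70 
tau [-0.84  0.79  0.11] 60.0 [-2.9 -3.3 -2.6] [0.5594 0.117  0.142 ]
 [127  63  49  48  48  45 175 229 233 233 222 124  78  76  75  86  90  82  90  78 128 136 
 [143  63  48  48  51  49 173 229 233 234 233 203 189 189 188 192 144  73  90 105  84  83 
 [126  61  48  48  52  48 171 228 234 235 235 235 234 232 232 234 164  71 111 126  78  68
```

```bash
python3 -m jog '[{"dp":[0,0,-0.5],"twist":0,"fingers":0.1},{"dp":[0,0,-1],"twist":0,"fingers":0.1},{"dp":[0,0,-2.5],"twist":0,"fingers":0.1},{"dp":[0,0,-5],"twist":0,"fingers":0.1},{"dp":[0,0,-8],"twist":0,"fingers":0.1},{"dp":[0,0,-8],"twist":0,"fingers":0.1},{"dp":[0,0,-8],"twist":0,"fingers":0.1}]'>/dev/null; python3 tq.py; python3 arm.py front | tail -6|cut -c 1-110; python3 to.py .5763 .3778 .22 182.5; python3 - <<'E'
from to import *
np.set_printoptions(precision=3,suppress=True)
s=cam("side"); q=cloud(s); p=env.get_obs()["tool_pos"]
k=(np.hypot(q[...,0]-p[0],q[...,1]-p[1])<.02)&(q[...,2]<p[2]-.01)&(q[...,2]>p[2]-.1); r=q[k]
for d in np.arange(.01,.1,.01):
    m=r[(p[2]-r[:,2]>d)&(p[2]-r[:,2]<=d+.01)]; print(round(d,2),len(m),m.mean(0) if len(m) else 0)
v=np.nonzero(k); print(v[0].max(), proj(s,(p-[0,0,.0771])[None]))
E
```

```text
tau [-0.03 -0.01 -0.04] 60.0 [-0.  -0.6 -2.2] [0.5601 0.1178 0.2233]
 [104  63  52  53  53  51 146 227 233 233 198 122 102 104 105 107 108 106 105  97 164 173 172 173 175 174 172 
 [128  63  49  51  50  48 174 228 234 234 222 125  76  77  77  89  90  83  92  77 128 136 139 142 148 145 159 
 [142  68  50  51  50  48 174 228 234 234 234 203 189 187 189 193 145  75  92 104  87  83  89  97 101 104 117 
 [127  62  49  51  50  50 174 229 234 234 234 234 233 234 234 234 165  73 113 123  79  71  78  83  89  91  84 
 [110  64  50  49  50  50 203 231 235 235 235 235 233 234 233 235 144  68 122 113  71  69  79  82  91  90  85 
 [131  63  51  49  50  49 222 234 235 235 236 235 235 234 234 233 126  73 123  99  67  72  77  82  87  86  86 
dp [23.37, -11.59, 0.24] twist -122.5 rows 11.5 t 63.0 at [0.5596 0.1175 0.2224] [180.  -0.  60.] F [ 1.  -0.2 -1.2] g 0.0176
[ -0.14 -35.63  -6.14 -31.99  -0.09  -0.08  -0.  ]
0.01 16 [0.562 0.121 0.207]
0.02 16 [0.562 0.12  0.197]
0.03 20 [0.562 0.119 0.186]
0.04 15 [0.562 0.12  0.176]
0.05 15 [0.562 0.12  0.167]
0.06 19 [0.561 0.12  0.157]
0.07 2 [0.561 0.12  0.15 ]
0.08 0 0
0.09 0 0
195 [[292.629 196.285]]
```

```bash
python3 -m jog '[{"dp":[2,-1,0],"twist":-10,"fingers":0.1},{"dp":[4,-2,0],"twist":-20,"fingers":0.1},{"dp":[7,-3.5,0],"twist":-30,"fingers":0.1},{"dp":[10,-5,0],"twist":-40,"fingers":0.1},{"dp":[13,-6.5,0],"twist":-50,"fingers":0.1},{"dp":[16,-8,0],"twist":-60,"fingers":0.1},{"dp":[19,-9.5,0],"twist":-70,"fingers":0.1},{"dp":[22,-11,0],"twist":-80,"fingers":0.1}]'>/dev/null; python3 -m jog '[{"dp":[0,0,0],"twist":-10,"fingers":0.1},{"dp":[0,0,0],"twist":-20,"fingers":0.1},{"dp":[0,0,0],"twist":-30,"fingers":0.1},{"dp":[0,0,0],"twist":-40,"fingers":0.1},{"dp":[0,0,0],"twist":-42.5,"fingers":0.1},{"dp":[0,0,0],"twist":-42.5,"fingers":0.1}]'; python3 to.py .5763 .3778 .15 182.5
```

```text
time_s: 64.75
tool_pos: [0.5744, 0.3624, 0.221]
tool_rot: [-180.0, -0.1, -177.6]
force: [0.6, -0.0, -0.9]
grip_width: 0.0178
grasp_force: 60.0
dp [-0.25, 1.53, 7.1] twist -0.1 rows 1.2 t 64.8 at [0.5744 0.3624 0.221 ] [-1.800e+02 -1.000e-01 -1.776e+02] F [ 0.6 -0.  -0.9] g 0.0178
[ 4.000e-02 -4.972e+01 -1.834e+01 -2.640e+01 -1.000e-02  9.000e-02
  1.500e-01]
```

```bash
python3 -m jog '[{"dp":[-0.15,0.8,0],"twist":0,"fingers":0.1},{"dp":[-0.23,1.5,2],"twist":0,"fingers":0.1},{"dp":[-0.23,1.5,6],"twist":0,"fingers":0.1},{"dp":[-0.23,1.5,8.5],"twist":0,"fingers":0.1},{"dp":[-0.23,1.5,8.5],"twist":0,"fingers":0.1},{"dp":[-0.23,1.5,8.5],"twist":0,"fingers":0.1}]'>/dev/null; python3 to.py .5763 .3778 .12 182.5
```

```text
dp [-0.01, -0.06, 1.76] twist -0.0 rows 0.3 t 65.5 at [0.5762 0.3784 0.1376] [ 180.     0.  -177.5] F [-0.2  0.7 -0.6] g 0.0177
[ 1.600e-01 -5.091e+01 -1.894e+01 -2.421e+01 -2.000e-02  1.100e-01
 -0.000e+00]
```

```bash
python3 -m jog '[{"dp":[0,-0.05,0.5],"twist":0,"fingers":0.1},{"dp":[0,-0.05,1],"twist":0,"fingers":0.1},{"dp":[0,-0.05,1.5],"twist":0,"fingers":0.1},{"dp":[0,-0.05,2],"twist":0,"fingers":0.1},{"dp":[0,-0.05,2],"twist":0,"fingers":0.1}]'>/dev/null; python3 tq.py; python3 -m jog '[{"dp":[0,0,0.8],"twist":0,"fingers":0.1},{"dp":[0,0,1.6],"twist":0,"fingers":0.1},{"dp":[0,0,1.6],"twist":0,"fingers":0.1}]'>/dev/null; python3 tq.py
```

```text
tau [ 0.11 -0.12 -0.04] -177.6 [ 0.1 -1.  -1.4] [0.5762 0.3769 0.1165]
tau [ 0.04 -0.12  0.05] -177.6 [ 0.4  0.2 -0.5] [0.576  0.3767 0.1   ]
```

Entering freely. Lower on to the floor.

```bash
python3 -m jog '[{"dp":[0,0,0.5],"twist":0,"fingers":0.1},{"dp":[0,0,0.8],"twist":0,"fingers":0.1},{"dp":[0,0,0.8],"twist":0,"fingers":0.1}]'>/dev/null; python3 tq.py; for i in 1 2 3; do python3 -m jog '[{"dp":[0,0,0.2],"twist":0,"fingers":0.1},{"dp":[0,0,0.2],"twist":0,"fingers":0.1}]'>/dev/null; python3 tq.py; done
```

```text
tau [ 0.13 -0.12  0.02] -177.6 [ 0.5 -0.4 -0.5] [0.5763 0.377  0.0928]
tau [ 0.1  -0.1   0.01] -177.6 [ 0.2  0.1 -1.1] [0.5763 0.3771 0.0911]
tau [ 0.13 -0.13 -0.04] -177.6 [-1.2 -0.4 -1.5] [0.5763 0.3771 0.0889]
tau [ 0.12 -0.14 -0.01] -177.6 [ 0.6  0.4 -0.6] [0.5763 0.377  0.0869]
```

```bash
for i in 1 2; do python3 -m jog '[{"dp":[0,0,0.1],"twist":0,"fingers":0.1},{"dp":[0,0,0.1],"twist":0,"fingers":0.1}]'>/dev/null; python3 tq.py; done; python3 -m jog '[{"dp":[0,0,0],"twist":0,"fingers":0.3},{"dp":[0,0,0],"twist":0,"fingers":0.5},{"dp":[0,0,0],"twist":0,"fingers":0.6},{"dp":[0,0,0],"twist":0,"fingers":0.7},{"dp":[0,0,0],"twist":0,"fingers":0.7},{"dp":[0,0,-2],"twist":0,"fingers":0.7},{"dp":[0,0,-6],"twist":0,"fingers":0.7},{"dp":[0,0,-11],"twist":0,"fingers":0.7}]'; python3 -m jog '[{"dp":[3,-1,-3],"twist":0,"fingers":0.7},{"dp":[7,0,-5],"twist":0,"fingers":0.7},{"dp":[10,2,-5],"twist":0,"fingers":0.7}]'
```

```text
tau [ 0.11 -0.16 -0.  ] -177.6 [-0.  -0.1 -0.6] [0.5763 0.3771 0.086 ]
tau [ 0.15 -0.09  0.  ] -177.6 [ 0.1  0.  -0.5] [0.5763 0.3772 0.0851]
time_s: 69.12
tool_pos: [0.576, 0.377, 0.1969]
tool_rot: [-180.0, -0.0, -177.6]
force: [0.9, -0.2, 0.1]
grip_width: 0.0608
grasp_force: 0.0
time_s: 69.5
tool_pos: [0.4746, 0.394, 0.2487]
tool_rot: [179.9, 0.2, -177.6]
force: [0.4, -0.1, -0.8]
grip_width: 0.0607
grasp_force: 0.0
```

```bash
python3 - <<'E'
from to import *
np.set_printoptions(precision=4,suppress=True,linewidth=200)
for rep in range(2):
  s=cam("side"); im=s["pixels"][...,2].astype(float)
  def edge(us,v0,v1,th):
    out=[]
    for u in us:
        c=im[v0:v1,u]; i=np.nonzero((c[:-1]<th)&(c[1:]>=th))[0]
        if len(i): i=i[-1]; out.append((u,v0+i+(th-c[i])/(c[i+1]-c[i])))
    P=np.array(out); W=onz(s,P[:,0],P[:,1],.054); print(P[:,1],np.degrees(np.polyfit(W[:,0],W[:,1],1)[0]),W[:,1].mean())
  edge(range(279,283),221,228,150); edge(range(261,266),218,228,150)
# plate front long edge direction as reference (near side end) skip; key handle
q=cloud(s)
m=(q[...,2]>.085)&(q[...,2]<.125)&(abs(q[...,0]-.576)<.05)&(abs(q[...,1]-.377)<.05); r=q[m]; print("key",len(r),r.min(0),r.max(0),np.median(r,0))
t=cam("top"); q=cloud(t); k=(q[...,2]>.035)&(q[...,2]<.065)&(abs(q[...,0]-.615)<.03)&(abs(q[...,1]-.12)<.13)&(t["pixels"].min(2)>150); p=q[k]
A=np.c_[p[:,:2]-[.615,.12],np.ones(len(p))]; print("plate",len(p),np.linalg.lstsq(A,p[:,2],rcond=None)[0])
t0=cv2.imread("pics/top0.png").astype(int); d=abs(t["pixels"].astype(int)-t0).sum(2)
# back/front clamp head region in top view: model of arm tips for a
for sg in(-1,1):
    th0=.047; c=np.array([.6142,.1201])+sg*.056*np.array([np.cos(th0),np.sin(th0)]); th=th0+(0 if sg<0 else np.pi); e=c+.03*np.array([np.cos(th),np.sin(th)])
    u,v=proj(t,np.array([[*e,.062]]))[0].astype(int); print(sg,u-9,v-8); print(t["pixels"][v-8:v+9,u-9:u+10,2])
    for a in(0,.2): 
        f=np.array([np.cos(th+a),np.sin(th+a)]); g=np.array([-f[1],f[0]]); print(a,proj(t,np.array([[*(c+f*.04+g*w),.062] for w in(.006,-.006)])).round(1).tolist())
E
```

```text
[224.6577 224.6518 224.6577 224.5962] 12.315107740338913 0.12228543323004487
[223.5806 223.5842 223.6549 223.6441 223.6607] 7.656439578268463 0.1253875748647953
[224.6518 224.6607 224.6637 224.5943] 12.200525348903138 0.12229564127961179
[223.5699 223.5728 223.6316 223.661  223.6579] 7.147354399753642 0.12535261241064033
key 339 [0.5471 0.3688 0.0851] [0.6079 0.3878 0.1187] [0.5766 0.3836 0.1086]
plate 913 [0.0013 0.001  0.0521]
-1 288 195
[[135 134 132 132 133 132 131 130 132 134 133 134 132 133 133 134 136 127 115]
 [176 182 184 185 183 184 183 183 183 183 183 182 185 184 184 182 182 183 182]
 [147 174 195 201 201 201 201 200 201 201 200 200 200 203 200 200 202 200 200]
 [ 75 113 148 176 194 202 201 202 200 200 201 201 202 202 201 201 200 201 200]
 [ 70  73  77 114 141 156 175 194 201 200 201 202 202 202 202 202 202 203 201]
 [ 81  74  74  73  66  75 116 149 159 160 163 167 190 201 201 200 202 201 201]
 [ 82  80  77  77  74  73  67  77  87  90  96 110 177 200 201 200 200 200 200]
 [ 86  86  83  81  79  78  77  74  68  70  69  74 135 174 196 200 200 201 200]
 [ 89  91  84  85  82  8
[... 1485 characters left out ...]
8 146 109  85  96  97  94  89  86  73  59  51  48  63  67  57  61  55  47]
 [ 32  39  30  56 100 100  92  90  87  81  68  65  58  32  41  37  33  40  37]
 [ 37  41  38  37  69  71  68  78  78  80  85  82  70  50  35  36  38  34  32]
 [ 38  43  42  37  44  39  49  69  75  74  83  84  81  67  87  74  41  42  38]
 [ 42  39  42  43  41  41  39  54  59  60  74  89  90  84  91  87  62  40  37]
 [ 41  38  38  37  35  35  37  37  29  37  71  82  88  90  89  89  76  87  71]
 [ 29  21  25  28  31  24  20  33  26  29  42  54  66  86  89  91  87  92  86]
 [ 23  23  18  24  28  23  24  19  10  34  42  38  47  77  87  90  95  88  87]]
0 [[298.4, 186.8], [293.3, 187.1]]
0.2 [[301.7, 185.8], [296.8, 187.0]]
```

```bash
python3 -m jog '[{"dp":[0,0,0],"twist":0,"fingers":0.7},{"dp":[0,0,0],"twist":0,"fingers":0.7}]'; python3 -c "
from cell import env
print(env.sign_off())"
```

```text
time_s: 69.9
tool_pos: [0.4768, 0.3921, 0.245]
tool_rot: [-180.0, -0.0, -177.7]
force: [0.1, -0.4, -0.4]
grip_width: 0.0609
grasp_force: 0.0
the job is handed in; nothing more can be done
None
```

The job is handed in at about 70 s: all three chargers are in the pockets, the plate is on both pins, both clamps are turned to their stops with the key (the back one slipped about 0.1 rad and was re-closed; the last images show both arms closed), and the key is back upright in its stand; sign-off returned no verdict.

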